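# Close up the tea shelf

## Task

Pack every tea tin standing on the shelf into the wooden box and shut its lid fully, and put the loose ceramic lid properly back on the open canister. Once box and canister are both closed, restart the freshness timer: turn its dial all the way back to the zero stop (anticlockwise seen from above), and only then press the large key fully and let it go, and after it the small key. Do not knock over the milk jug.

Things in the scene. Friction and masses are not known exactly. Their poses are not given: they have to be found in the camera images.
- box: open-topped wooden box fixed to the shelf, 172 (x) x 222 (y) x 82 mm high outside, walls and floor 6 mm thick. Origin at the centre of its underside; z up; the side facing -x (towards the robot) is the front, the lid is hinged on the +x rim. Four tins fit standing or lying in two rows of two.
- boxlid (a joint): hinge of the box's wooden lid, rad: 0 shut, grows as it opens, about 1.7 (just past upright) at the start. Stiff hinge: the lid stays where it is left. The lid is a 10 mm thick board the size of the box.
- boxlid_hinge (a point): point on the hinge line of the box lid, in the middle of the box's far (+x) rim.
- boxlid_handle (a point): tip of the small round wooden knob on the outer face of the box lid, centred, 142 mm from the hinge line (lid length 172 mm) and standing about 35 mm proud of the 10 mm board.
- tin1: square aluminium tea tin with a grooved lid, 44 x 44 x 64 mm tall, about 120 g. Origin at its centre, z along its 64 mm height. Stands on the shelf at the start; two to four of the four tins are present (an absent one reads None).
- tin2: square aluminium tea tin with a grooved lid, 44 x 44 x 64 mm tall, about 120 g. Origin at its centre, z along its 64 mm height. Stands on the shelf at the start; two to four of the four tins are present (an absent one reads None).
- tin3: square aluminium tea tin with a grooved lid, 44 x 44 x 64 mm tall, about 120 g. Origin at its centre, z along its 64 mm height. Stands on the shelf at the start; two to four of the four tins are present (an absent one reads None).
- tin4: square aluminium tea tin with a grooved lid, 44 x 44 x 64 mm tall, about 120 g. Origin at its centre, z along its 64 mm height. Stands on the shelf at the start; two to four of the four tins are present (an absent one reads None).
- canister: smallest of the white ceramic canisters, the one without a lid: 90 mm high, 104 mm outside and 92 mm inside diameter at the mouth, fixed to the shelf. Origin at the centre of its underside.
- canister_mouth (a point): centre of the canister's mouth, level with its rim (90 mm above its underside).
- canister_lid: loose white ceramic canister lid, about 200 g: a plug 78 mm in diameter and 12 mm high, on it a disc 104 mm in diameter and 8 mm thick, on top a plain round knob 26 mm in diameter and 28 mm high (48 mm in all). Origin at the centre of the plug's underside, z up. Seated, the plug is in the mouth and the disc rests on the rim (origin 78 mm above the canister's underside).
- timer: white plastic freshness timer fixed to the shelf, a slab 100 (x) x 200 (y) x 40 mm high with, on its top, from +y to -y: the dial (60 mm from the centre), the large key (4 mm past the centre) and the small key (64 mm from the centre). Origin at the centre of its underside.
- dial (a joint): angle of the timer's dial, rad: 0 at the zero stop, growing clockwise seen from above; 1 to 2.5 at the start. It turns stiffly and stays where left.
- dial_grip (a point): on the dial's axis at the height to grip. The dial has a straight bar grip across it, which lies along the timer's x axis at 0 and turns with the dial.
- key_big (a joint): travel of the large key (36 mm across), m: 0 released, 0.006 fully down; springs back; about 5 N.
- key_big_top (a point): centre of the large key's top face.
- key_small (a joint): travel of the small key (22 mm across), m: 0 released, 0.006 fully down; springs back; about 5 N.
- key_small_top (a point): centre of the small key's top face.
- jug: small white plastic milk jug, 62 mm wide with a handle, 78 mm high, standing among the tins; to be left standing. Origin at the centre of its underside.
Not all that is in view belongs to the job. Leave any green or yellow look-alike of the tin2 alone.

How it is judged:
On the way, in this order (a step that is already met when the one before it is completed fails the run):
1. every tin present is inside the box (x of tin1 in the frame of box between -0.08 and 0.08 m and y of tin1 in the frame of box between -0.105 and 0.105 m and z of tin1 in the frame of box between 0 and 0.062 m and x of tin2 in the frame of box between -0.08 and 0.08 m and y of tin2 in the frame of box between -0.105 and 0.105 m and z of tin2 in the frame of box between 0 and 0.062 m and x of tin3 in the frame of box between -0.08 and 0.08 m and y of tin3 in the frame of box between -0.105 and 0.105 m and z of tin3 in the frame of box between 0 and 0.062 m and x of tin4 in the frame of box between -0.08 and 0.08 m and y of tin4 in the frame of box between -0.105 and 0.105 m and z of tin4 in the frame of box between 0 and 0.062 m), for 0.2 s.
2. the box lid is shut on the tins and the canister lid is seated on the canister (all of step 1 and value of joint boxlid below 0.06 rad and horizontal distance between canister_lid and canister_mouth below 0.012 m and z of canister_lid in the frame of canister between 0.07 and 0.083 m and angle between canister_lid's own z axis and vertical below 0.1 rad), for 0.2 s.
3. the dial is back at its zero stop (value of joint dial below 0.08 rad), for 0.2 s.
4. the large key is pressed, the small one not (value of joint dial below 0.08 rad and value of joint key_big above 0.0042 m and value of joint key_small below 0.002 m), for 0.02 s.
5. the small key is pressed, the large one not (value of joint dial below 0.08 rad and value of joint key_small above 0.0042 m and value of joint key_big below 0.002 m), for 0.02 s.
At the end, for the whole second after the job is handed in: Every tin present is inside the box (any way up), box lid shut to 0.06 rad, canister lid seated (within 12 mm of the mouth centre, down to 5 mm, level to 0.1 rad) and at rest, dial within 0.08 rad of its zero stop, both keys released (all of step 2 and value of joint dial below 0.08 rad and value of joint each of key_big, key_small below 0.002 m and linear speed of canister_lid below 0.02 m/s); the robot touches nothing.
It fails at once if the milk jug is knocked over (angle between jug's own z axis and vertical above 0.8 rad).
It fails at once if a key is pressed down before the dial is back at zero (value of joint key_big above 0.0042 m and value of joint dial above 0.15 rad).
It fails at once if a key is pressed down before the dial is back at zero (value of joint key_small above 0.0042 m and value of joint dial above 0.15 rad).
Of tin1, tin2, tin3, tin4 only 2 to 4 are there at a start; the rules pass over those that are not, and their reading is None.
At some moment in a run one of tin1, tin2, tin3, tin4, canister_lid may be knocked a few centimetres aside while the robot is not near it.
Once in a run the grip may slacken for a moment while it holds something.
It also fails if it takes over 200 s, if anything falls off the work surface, if the arm or the gripper's body presses on something with over 40 N, if the wrist force passes 120 N, or if a joint passes its speed limit or range.

## Robot

A 7-joint arm with a two-finger parallel gripper is mounted at the origin on the work surface. World frame = base frame: x ahead of the robot, y to its left, z up, the work surface at z = 0. Lengths are in m, angles in rad, forces in N, time in s.
With the tool pointing down it reaches from about 0.4 to 0.85 m from the base axis. Payload 10.4 kg.
Tool frame: the origin (TCP) lies at the very end of the fingers, on their centre line; the grasp point (between the pads) lies 19 mm behind it; z points along the fingers, y is the line along which they close (so a half turn about z gives the same grasp; the last joint's range is limited). The gripper opens to 87 mm and grips with 3 to 60 N. Pads are 19 mm wide; open, the fingers measure 117 mm over their backs; the gripper's body (75 mm by 190 mm) begins 51 mm behind the grasp point.
Start: joints at [-1.25, 0.332, -0.065, 1.46, 0.022, 1.35, -0.088], TCP at [0.211, 0.588, 0.189] pointing down, gripper open.
Joint ranges: [-2.6, 2.6], [-0.5, 2.12], [-1.47, 1.34], [0.16, 2.42], [-1.27, 4.41], [0.06, 2.06], [-2.6, 2.6]. Speed limits (rad/s): [2.22, 2.22, 2.79, 2.79, 3.14, 3.14, 3.14].

## Interface

Orientations are given as a unit quaternion [x, y, z, w].
In Python, from bench import * gives the robot as it stands.
- The arm moves only by the tool carry_out, never from a script. Its argument "deltas" is a list of rows, each an object with "hand": the finger opening in mm, from 0 to 87; "dp": the shift along the tool's x, y, z each as a share of 250 mm, from -1 to 1, a list of three; "spin": the turn about the tool's z as a share of pi rad, from -1 to 1. In form: [{"hand": hand, "dp": [dx, dy, dz], "spin": spin}, ...]. A call has 1 to 20 rows; each row is the pose to reach, as a shift and turn from the pose commanded when the call began, along the tool's axes at that moment, turning the shorter way round; what a row does not reach only later rows make up. A row lasts 1/10 s, in which the tool goes at most 50 mm and 8.59 degrees, less where a joint would pass 70% of its speed; a pose out of reach is approached as far as the arm can. A call with a number of a shift or a turn outside -1 to 1 is refused whole. A call with a gripper value outside its range is refused whole. The fingers move at their own pace and stop on an object; "force" is the grip in N (left out, the last holds). Time passes only in rows, so rows that repeat a pose let the fingers close. It gives the time, the measured TCP pose, the force, the opening and the grip force at its end, in the units of the state.
- read_state(): the state, without advancing time (a new reading comes with each control period).
- camera(name): name is "side" or "top"; returns the picture (480x640x3 uint8, red, green, blue); there is no depth.
- get_calibration(name): a dict with "fx", "fy", "cx", "cy" (pixels), "k1" (the pictures are not rectified: a ray, as slopes to the right and down, at radius r is drawn at 1 + k1 r^2 times it, then the intrinsics apply), "R" (3x3) and "t" (3): a world point X has camera coordinates R X + t. Camera axes: x right, y down, z forward; pixel columns grow to the right and rows downward; lengths in m; the calibration is good to about 2 mm. A picture is of the moment at which its call begins. get_calibration takes no time and is no camera call.
- close_job(): hands the job in; it is judged then, once.
The state is a dict: "time": time; "joint_positions": joint angles; "joint_vel": joint speeds; "joint_torque": joint torques, N m; "ee_pos": TCP position; "eef_rot": TCP orientation; "ft_force": force on the tool from outside, world axes, zero at the start; "torque": the same for the moment, N m; "width": finger opening in m; "grip_force": force on a finger pad.
Only numpy, scipy, OpenCV 4.12 (cv2) and the standard library are available. Lean on these libraries where they do the work, as an engineer would, in place of code of your own. Each camera call takes 0.05 s, during which the arm holds its last target. There are 200 camera calls.

## Working session

There is one attempt and no reset: what is moved stays moved. The work goes in short steps, Python scripts to look and compute and a tool call to move; the robot and the scene stay as the last step left them, time stands still between calls to the robot, and variables do not carry over. Pictures are saved under pics/ and viewed, at most 16 in all, crops included, and the job is handed in when it is done.

Besides the shell and the picture viewer there is one more tool, called after "Emit:" in YAML: its name, and indented under it one key for each argument. carry_out: Moves the arm, as the interface text tells. Its arguments: {"type":"object","properties":{"deltas":{"type":"array","items":{"type":"object","properties":{"hand":{"type":"number"},"dp":{"type":"array","items":{"type":"number","minimum":-1,"maximum":1}},"spin":{"type":"number","minimum":-1,"maximum":1}}}},"force":{"type":"number"}},"required":["deltas"]}

```bash
mkdir -p pics; ls; python3 - <<'E'
from bench import *
import cv2, json
for n in ("top","side"):
    im=camera(n); cv2.imwrite(f"pics/{n}0.png",im[:,:,::-1])
    c=get_calibration(n); print(n,c)
print(read_state())
E
```

```text
pics
top {'fx': 520.2201659138882, 'fy': 520.2201659138882, 'cx': 318.48159772782054, 'cy': 243.7012381505737, 'k1': -0.0038168212146225634, 'R': array([[ 1.06433619e-03, -9.99999380e-01,  3.27755419e-04],
       [-9.98073598e-01, -1.08261772e-03, -6.20316145e-02],
       [ 6.20319309e-02, -2.61101538e-04, -9.98074131e-01]]), 't': array([-0.01911843,  0.51353199,  1.1776614 ])}
side {'fx': 558.6680878463173, 'fy': 558.6680878463173, 'cx': 313.74555532716425, 'cy': 239.88957059357938, 'k1': -0.0655988322089256, 'R': array([[ 0.86878703, -0.49488298, -0.01731846],
       [-0.28984113, -0.47984864, -0.82809263],
       [ 0.40149871,  0.72445574, -0.56032372]]), 't': array([-0.46898138,  0.21203087,  1.21162858])}
{'time': 0.1, 'joint_positions': array([-1.24956981,  0.33282969, -0.06471847,  1.46085506,  0.021578  ,
        1.34991262, -0.08853212]), 'joint_vel': array([ 0.00141661, -0.00127484, -0.00069313, -0.00129355,  0.00013787,
       -0.00169816,  0.00052436]), 'joint_torque': array([ 2.42873328e-03, -6.24545360e+01,  2.51540949e-02, -3.90713346e+01,
       -6.15086197e-02,  3.65607440e-02,  9.12409791e-05]), 'ee_pos': array([0.21053613, 0.58805116, 0.18852154]), 'eef_rot': array([ 1.71067837e-01,  9.85259035e-01, -6.48057408e-04, -9.63500144e-05]), 'ft_force': array([ 1.10405168,  0.18512828, -0.58417007]), 'torque': array([ 0.00731694,  0.03951343, -0.0112666 ]), 'grip_force': 0.0, 'width': 0.08692908847440486}
```

View pics/top0.png

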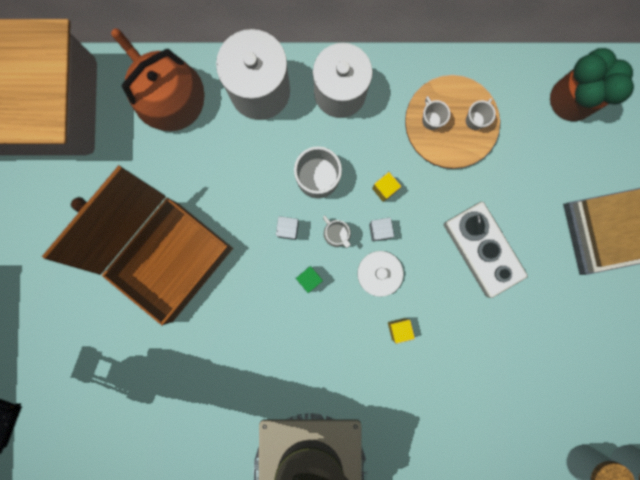

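View pics/side0.png

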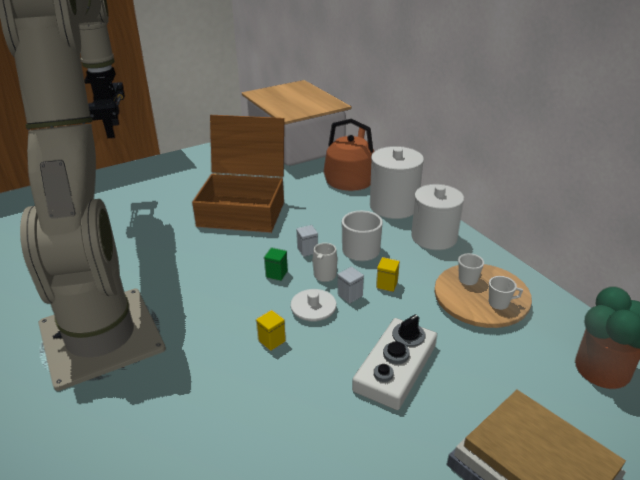

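Two aluminium tins are present (top view pixels 287,228 and 382,229). The jug is between them at 338,233, with the canister at 318,171 and the loose lid at 381,273. The timer is at 485,249 and the box at 168,262, with its lid open. Green and yellow blocks are decoys.

```bash
cat > h.py <<'E'
from bench import *
import cv2, numpy as np
from scipy.spatial.transform import Rotation as Ro
C={n:get_calibration(n) for n in ("top","side")}
def K(c): return np.array([[c['fx'],0,c['cx']],[0,c['fy'],c['cy']],[0,0,1.]])
def slopes(n,p):
    c=C[n]; return cv2.undistortPoints(np.array(p,float).reshape(-1,1,2),K(c),np.array([c['k1'],0,0,0]))[:,0]
def plane(n,p,z):
    c=C[n]; s=slopes(n,p); d=np.c_[s,np.ones(len(s))]@c['R']; o=-c['R'].T@c['t']
    return o+d*((z-o[2])/d[:,2])[:,None]
def tri(pt,ps):
    P=[np.c_[C[n]['R'],C[n]['t']] for n in ("top","side")]
    X=cv2.triangulatePoints(*P,slopes("top",pt).T,slopes("side",ps).T); return (X[:3]/X[3]).T
def proj(n,X):
    c=C[n]; return cv2.projectPoints(np.array(X,float).reshape(-1,1,3),cv2.Rodrigues(c['R'])[0],c['t'],K(c),np.array([c['k1'],0,0,0]))[0][:,0]
def grab(n,name=None,box=None,f=4):
    im=camera(n)[:,:,::-1].copy()
    if name:
        o=im
        if box: x0,y0,x1,y1=box; o=cv2.resize(im[y0:y1,x0:x1],None,fx=f,fy=f,interpolation=cv2.INTER_CUBIC)
        cv2.imwrite(f"pics/{name}.png",o)
    return im
def togo(X,yaw=None):
    "shares for dp (and spin) to bring TCP to X, tool down; yaw = direction of the closing line (tool y)"
    s=read_state(); R=Ro.from_quat(s['eef_rot']).as_matrix()
    d=R.T@(np.array(X)-s['ee_pos'])/0.25
    sp=None
    if yaw is not None:
        cur=np.arctan2(R[1,1],R[0,1]); a=-(yaw-cur); sp=((a+np.pi/2)%np.pi-np.pi/2)/np.pi
    return d,sp
E
python3 - <<'E'
from h import *
for n,roi in (("top",(230,130,540,310)),("side",(260,200,450,410))):
    im=cv2.imread(f"pics/{n}0.png"); hsv=cv2.cvtColor(im,cv2.COLOR_BGR2HSV)
    m=((hsv[...,1]<45)&(hsv[...,2]>120)).astype(np.uint8)
    k,l,st,ce=cv2.connectedComponentsWithStats(m)
    for i in range(1,k):
        x,y,w,h,a=st[i]
        if a>60 and x>roi[0]-20 and x<roi[2] and y>roi[1]-20 and y<roi[3]: print(n,st[i],ce[i].round(1), [round(float(v),1) for v in np.ravel(cv2.minAreaRect(np.argwhere(l==i)[:,::-1].astype(np.float32))[1]).tolist()+[cv2.minAreaRect(np.argwhere(l==i)[:,::-1].astype(np.float32))[2]]])
t=cv2.imread("pics/top0.png");s=cv2.imread("pics/side0.png")
a=cv2.resize(t[140:300,270:530],None,fx=3,fy=3,interpolation=cv2.INTER_CUBIC); cv2.imwrite("pics/ct.png",a[:600,:800])
b=cv2.resize(s[200:400,250:450],None,fx=3,fy=3,interpolation=cv2.INTER_CUBIC); cv2.imwrite("pics/cs.png",b)
E
```

```text
top [ 293  145   50   51 1576] [317.9 172.1] [48.3, 49.2, 63.4]
top [ 443  201   85   98 3244] [485.8 252. ] [90.9, 48.3, 59.2]
top [323 215  28  33 665] [336.3 232.7] [32.0, 27.0, 90.0]
top [275 216  24  24 452] [286.1 227.1] [21.4, 21.7, 9.5]
top [369 217  26  24 467] [381.9 228.3] [21.8, 23.1, 78.7]
top [ 357  250   47   48 1774] [379.9 273.3] [47.0, 46.0, 90.0]
side [341 207  43  52 651] [361.5 225.7] [43.8, 41.7, 45.0]
side [296 224  23  14 200] [306.4 230.6] [11.1, 22.3, 77.9]
side [313 242  24  34 285] [324.7 255.6] [22.6, 32.4, 23.5]
side [337 266  27  17 259] [350.4 274. ] [14.8, 22.8, 63.4]
side [ 290  288   47   33 1085] [312.9 303.7] [32.0, 46.0, 90.0]
side [ 352  317   86   83 2392] [392.6 362.8] [51.3, 95.5, 34.2]
```

View pics/ct.png

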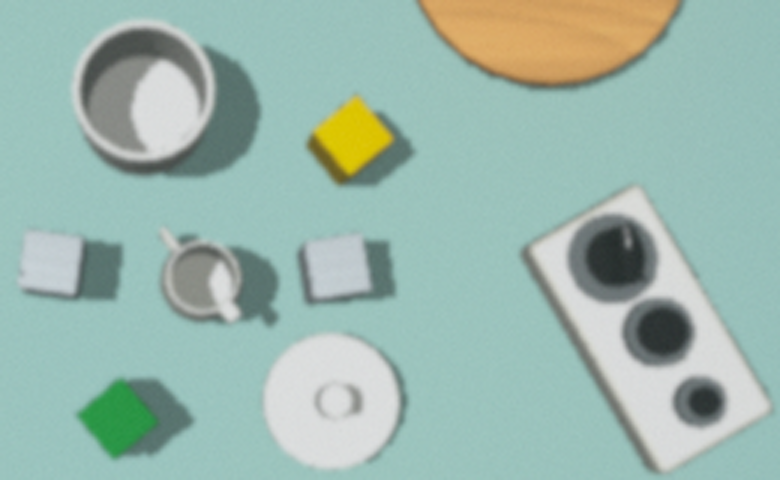

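View pics/cs.png

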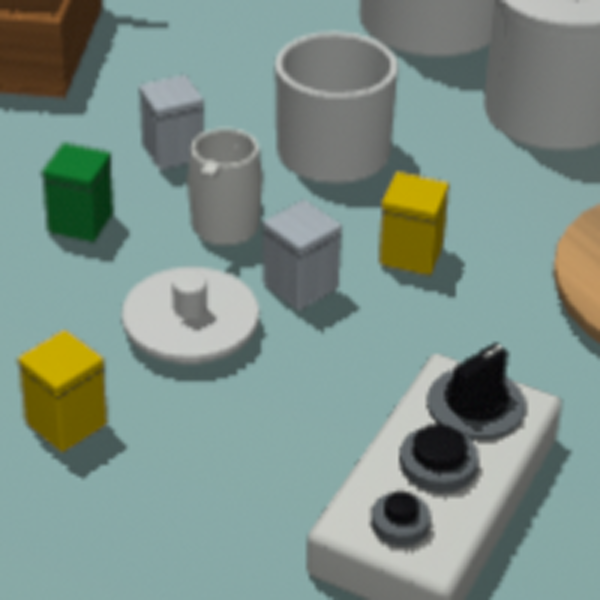

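The crops show the tin tops at top px (287.7,227.3) and (383,228.3), and side px (307.3,231.7) and (350.7,275.3). Lid knob, canister rim, dial and keys are also clear.

```bash
python3 - <<'E'
from h import *
np.set_printoptions(precision=4,suppress=True)
names="tinA tinB knobtop rim keyB keyS jugrim".split()
T=np.array([[53,262],[339,265],[334,400],[145,88],[663,331],[704,402],[203,275]])/3+[270,140]
S=np.array([[172,95],[302,226],[190,284],[336,72],[440,447],[402,508],[225,148]])/3+[250,200]
for n,x in zip(names,tri(T,S)): print(n,x)
# tin squares' orientation from top masks, subpixel via upsample
im=cv2.imread("pics/top0.png"); f=4
big=cv2.resize(im,None,fx=f,fy=f,interpolation=cv2.INTER_CUBIC); hsv=cv2.cvtColor(big,cv2.COLOR_BGR2HSV)
m=((hsv[...,1]<45)&(hsv[...,2]>120)).astype(np.uint8)
k,l,st,ce=cv2.connectedComponentsWithStats(m)
for n,p in (("tinA",(287,228)),("tinB",(382,229)),("lid",(372,280)),("can",(318,185)),("timer",(460,235))):
    i=l[p[1]*f,p[0]*f]; pts=np.argwhere(l==i)[:,::-1].astype(np.float32)/f-0.375
    r=cv2.minAreaRect(pts); c=cv2.boxPoints(r)
    z={"tinA":.064,"tinB":.064,"lid":.02,"can":.09,"timer":.04}[n]
    X=plane("top",c,z)[:,:2]; e=np.diff(np.r_[X,X[:1]],axis=0)
    print(n,i,r[0],X.mean(0),np.linalg.norm(e,axis=1),np.degrees(np.arctan2(e[:,1],e[:,0])))
# box rim corners by hand
print("box",plane("top",[(168,199),(230,247),(163,323),(104,273)],.082))
b=[cv2.resize(cv2.imread("pics/top0.png")[155:335,35:245],None,fx=2.8,fy=2.8,interpolation=cv2.INTER_CUBIC)]
cv2.imwrite("pics/cb.png",b[0])
d=cv2.imread("pics/top0.png")[200:300,440:530]; d2=cv2.imread("pics/side0.png")[305:405,345:445]
g=lambda a:cv2.convertScaleAbs(cv2.resize(a,(400,400 if a is d2 else 444),interpolation=cv2.INTER_CUBIC)[:400],alpha=2)
cv2.imwrite("pics/cd.png",np.hstack([g(d),g(d2)]))
E
```

```text
tinA [0.5483 0.049  0.061 ]
tinB [ 0.5456 -0.1616  0.0605]
knobtop [ 0.447  -0.1596  0.0437]
rim [ 0.6728 -0.018   0.08  ]
keyB [ 0.4977 -0.4015  0.0563]
keyS [ 0.4458 -0.4313  0.0552]
jugrim [ 0.5369 -0.0607  0.0758]
tinA 77 (286.262451171875, 227.16250610351562) [0.5471 0.0526] [0.0491 0.0478 0.0491 0.0477] [ -7.7476 -98.1062 172.1053  81.9158]
tinB 79 (381.2596740722656, 228.70193481445312) [ 0.5439 -0.157 ] [0.0527 0.049  0.0526 0.049 ] [ -80.172  -170.7447   99.7992    9.4162]
lid 84 (380.125, 273.375) [ 0.4459 -0.1591] [0.1081 0.1086 0.1081 0.108 ] [ -0.1961 -89.9387 179.4816  90.0549]
can 30 (317.0472412109375, 169.5227813720703) [ 0.6705 -0.0153] [0.1099 0.107  0.1094 0.1067] [ -57.28   -148.0874  122.5345   32.2095]
timer 71 (485.21728515625, 249.74160766601562) [ 0.4993 -0.3932] [0.1109 0.2039 0.1099 0.2033] [ -59.4054 -150.2882  120.2584   29.9951]
box [[0.6067 0.3095 0.082 ]
 [0.5021 0.1731 0.082 ]
 [0.3385 0.3152 0.082 ]
 [0.4455 0.4448 0.082 ]]
```

View pics/cb.png

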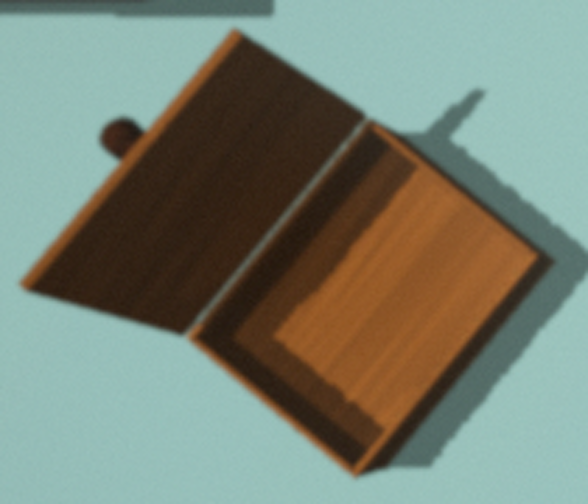

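View pics/cd.png

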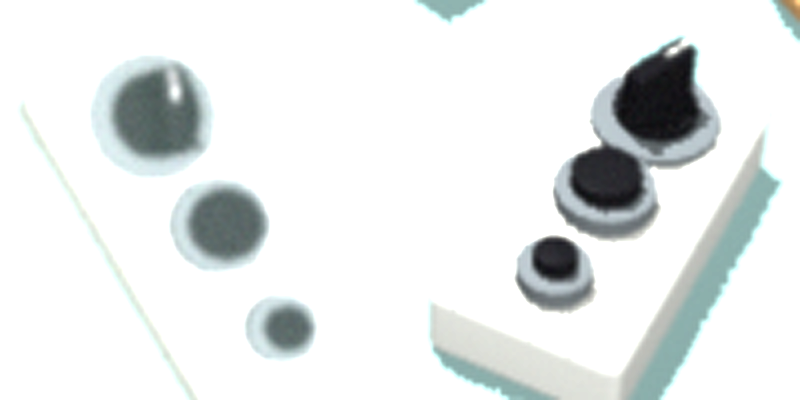

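The box rim corners are roughly found and the hinge runs upper right to lower left. The dial's bar is too dark to read, so I'm making one brightened composite of the box and dial in both views.

```bash
python3 - <<'E'
from h import *
t=cv2.imread("pics/top0.png");s=cv2.imread("pics/side0.png")
lut=(255*(np.arange(256)/255)**0.45).astype(np.uint8); lut2=np.clip(np.arange(256)*3.5,0,255).astype(np.uint8)
r=lambda a,f:cv2.resize(a,None,fx=f,fy=f,interpolation=cv2.INTER_CUBIC)
A=cv2.LUT(r(t[190:330,95:245],2.6),lut)      # 390x364, f=2.6
B=cv2.LUT(r(s[105:235,185:300],2.6),lut)     # 299x338
Cc=cv2.LUT(r(t[210:240,458:488],7.5),lut2)      # 225
D=cv2.LUT(r(s[310:350,390:430],5.6),lut2)       # 224
W=np.zeros((600,720,3),np.uint8)
for im,x,y in((A,0,0),(B,400,0),(Cc,0,370),(D,400,370)): W[y:y+im.shape[0],x:x+im.shape[1]]=im
cv2.imwrite("pics/mix.png",W)
E
```

```text
(no output)
```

View pics/mix.png

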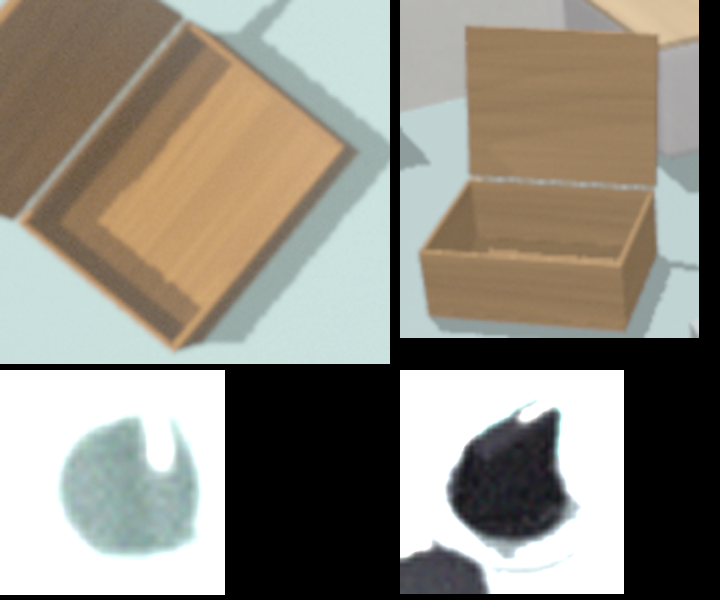

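```bash
python3 - <<'E'
from h import *
np.set_printoptions(precision=4,suppress=True)
T=np.array([[188,22],[348,151],[175,350],[22,219]])/2.6+[95,190]
S=(np.array([[656,188],[624,265],[423,254],[472,180]])-[400,0])/2.6+[185,105]
X=tri(T,S);print(X); P=plane("top",T,.082);print(P)
for Q in(X,P):
    e=np.roll(Q,-1,0)-Q; print(np.linalg.norm(e[:,:2],axis=1),np.degrees(np.arctan2(e[:,1],e[:,0])),Q.mean(0))
# mark ends, dial skirt & top
f=lambda a:(np.array(a)-[0,370])/7.5+[458,210]
g=lambda a:(np.array(a)-[400,370])/5.6+[390,310]
print("mark",tri(f([(157,440)]),g([(532,412)])))
print("markline z=.085",plane("top",f([(152,416),(161,468)]),.085))
print("timer c", plane("top",[(485.2,249.7)],.04))
# expected dial axis: from keys: direction big->small continues
kb=np.array([.4977,-.4015]);ks=np.array([.4458,-.4313]);u=(kb-ks)/np.linalg.norm(kb-ks);print(np.linalg.norm(kb-ks),np.degrees(np.arctan2(u[1],u[0])),"dial",kb+u*.056 if 0 else kb+u*.064)
print("ring", plane("top",[(474,226)],.045))
print("sd", togo([0.548,0.05,0.03],np.radians(-8)))
E
```

```text
[[0.611  0.3089 0.0841]
 [0.5038 0.1731 0.0855]
 [0.3378 0.3165 0.0783]
 [0.4447 0.4462 0.0795]]
[[0.6079 0.311  0.082 ]
 [0.4997 0.1756 0.082 ]
 [0.335  0.3166 0.082 ]
 [0.4429 0.4459 0.082 ]]
[0.173  0.2193 0.1681 0.2157] [-128.301   139.1742   50.5167  -39.5574] [0.4743 0.3112 0.0819]
[0.1733 0.2168 0.1684 0.2131] [-128.6062  139.4401   50.1751  -39.2601] [0.4714 0.3123 0.082 ]
mark [[ 0.5635 -0.3677  0.0823]]
markline z=.085 [[ 0.5696 -0.3652  0.085 ]
 [ 0.5545 -0.3675  0.085 ]]
timer c [[ 0.499  -0.3933  0.04  ]]
0.05984688797255877 29.863628856479764 dial [ 0.5532 -0.3696]
ring [[ 0.5519 -0.3675  0.045 ]]
sd (array([-1.9963, -1.5704,  0.6362]), np.float64(0.4350009566370198))
```

Box: centre about (0.473, 0.312), yaw about 50.5°, rim at 0.082. Dial: axis about (0.553, -0.370), mark at 9°, so the dial reads about 111°. Now moving toward tin A.

Emit:
carry_out:
  deltas:
    - {"hand": 66, "dp": [-0.1, -0.07, -0.25], "spin": 0.05}
    - {"hand": 66, "dp": [-1, -0.78, -0.25], "spin": 0.435}
    - {"hand": 66, "dp": [-1, -0.78, -0.25], "spin": 0.435}
    - {"hand": 66, "dp": [-1, -0.78, -0.25], "spin": 0.435}
    - {"hand": 66, "dp": [-1, -0.78, -0.25], "spin": 0.435}
    - {"hand": 66, "dp": [-1, -0.78, -0.25], "spin": 0.435}
    - {"hand": 66, "dp": [-1, -0.78, -0.25], "spin": 0.435}
    - {"hand": 66, "dp": [-1, -0.78, -0.25], "spin": 0.435}
    - {"hand": 66, "dp": [-1, -0.78, -0.25], "spin": 0.435}
    - {"hand": 66, "dp": [-1, -0.78, -0.25], "spin": 0.435}
    - {"hand": 66, "dp": [-1, -0.78, -0.25], "spin": 0.435}
    - {"hand": 66, "dp": [-1, -0.78, -0.25], "spin": 0.435}

```text
time: 1.3
ee_pos: [0.3801, 0.3207, 0.2516]
eef_rot: [0.753, 0.658, -0.0, 0.0]
ft_force: [-0.0, -0.2, 0.3]
width: 0.0659
grip_force: 0.0
```

```bash
python3 - <<'E'
from h import *
s=read_state();print(s['ee_pos'],s['eef_rot'],s['joint_positions'])
print(togo([0.548,0.05,0.12],np.radians(-8)))
E
```

```text
[0.38009005 0.32073762 0.2515517 ] [ 7.53387013e-01  6.57577357e-01 -1.64477848e-04  3.38152499e-05] [-0.9998023   0.01362404  0.21009618  1.70100492 -0.00282644  1.42759678
 -0.92491993]
(array([-0.98206076,  0.81195911,  0.52635963]), np.float64(0.0012818772201873324))
```

Emit:
carry_out:
  deltas:
    - {"hand": 66, "dp": [-0.98, 0.81, 0.3], "spin": 0}
    - {"hand": 66, "dp": [-0.98, 0.81, 0.3], "spin": 0}
    - {"hand": 66, "dp": [-0.98, 0.81, 0.3], "spin": 0}
    - {"hand": 66, "dp": [-0.98, 0.81, 0.3], "spin": 0}
    - {"hand": 66, "dp": [-0.98, 0.81, 0.3], "spin": 0}
    - {"hand": 66, "dp": [-0.98, 0.81, 0.3], "spin": 0}
    - {"hand": 66, "dp": [-0.98, 0.81, 0.3], "spin": 0}
    - {"hand": 66, "dp": [-0.98, 0.81, 0.5], "spin": 0}

```text
time: 2.1
ee_pos: [0.5519, 0.0458, 0.1305]
eef_rot: [0.756, 0.655, 0.004, 0.003]
ft_force: [0.6, 1.5, -0.1]
width: 0.0661
grip_force: 0.0
```

```bash
python3 - <<'E'
from h import *
a=grab("top","t1"); b=grab("side","s1")
W=np.hstack([cv2.resize(a[140:310,250:420],(400,400)),cv2.resize(b[190:330,260:400],(400,400))]); cv2.imwrite("pics/m1.png",W)
s=read_state();print(s['ee_pos']); print(togo([0.548,0.05,0.03],np.radians(-8)))
E
```

```text
[0.54336832 0.04876389 0.12163881]
(array([0.00885019, 0.02060963, 0.36637051]), np.float64(0.0004189250490646481))
```

View pics/m1.png

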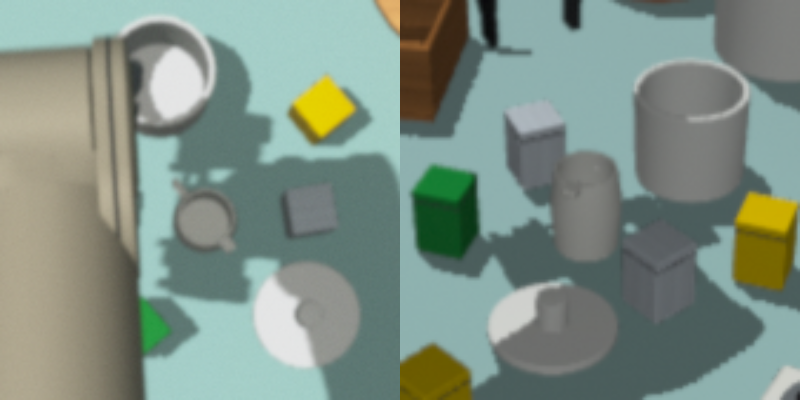

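The top crop shows nothing has moved: jug, tin B and lid are as before, and the gripper is over tin A. Descending.

Emit:
carry_out:
  deltas:
    - {"hand": 66, "dp": [0, 0, 0.1], "spin": 0}
    - {"hand": 66, "dp": [0.005, 0.0, 0.25], "spin": 0}
    - {"hand": 66, "dp": [0.005, 0.0, 0.365], "spin": 0}
    - {"hand": 66, "dp": [0.005, 0.0, 0.365], "spin": 0}
    - {"hand": 66, "dp": [0.005, 0.0, 0.365], "spin": 0}

```text
time: 2.7
ee_pos: [0.5475, 0.0518, 0.0371]
eef_rot: [0.754, 0.657, 0.0, 0.0]
ft_force: [-0.5, 0.4, 1.1]
width: 0.066
grip_force: 0.0
```

Emit:
carry_out:
  deltas:
    - {"hand": 30, "dp": [0, 0, 0], "spin": 0}
    - {"hand": 30, "dp": [0, 0, 0], "spin": 0}
    - {"hand": 30, "dp": [0, 0, 0], "spin": 0}
    - {"hand": 30, "dp": [0, 0, 0], "spin": 0}
    - {"hand": 30, "dp": [0, 0, 0], "spin": 0}
  force: 30

```text
time: 3.2
ee_pos: [0.547, 0.0511, 0.0357]
eef_rot: [0.755, 0.656, 0.0, 0.0]
ft_force: [1.0, 0.4, 0.3]
width: 0.0348
grip_force: 0.0
```

```bash
python3 - <<'E'
from h import *
print(read_state()['width'],read_state()['grip_force'])
b=grab("side","s2"); a=grab("top","t2")
W=np.hstack([cv2.resize(b[150:300,220:370],(450,450)),cv2.resize(a[140:310,200:320],(318,450))]); cv2.imwrite("pics/m2.png",W)
print(proj("side",[[.547,.051,.0357],[.548,.05,.064]]))
E
```

```text
0.034783390624376354 0.0
[[306.17987116 239.67839853]
 [306.43530919 230.60774934]]
```

View pics/m2.png

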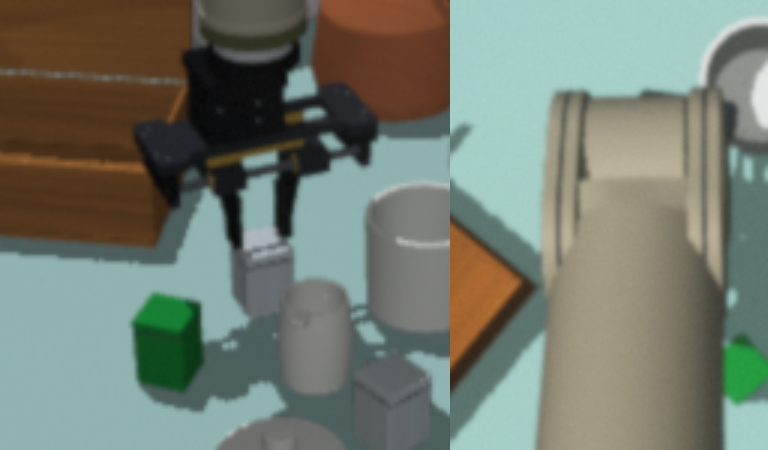

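```bash
python3 - <<'E'
from h import *
b=grab("side","s3"); s=read_state();print(s['ee_pos'],s['width'],s['grip_force'],s['ft_force'])
c=cv2.LUT(cv2.resize(b[195:265,270:350],None,fx=10,fy=8,interpolation=cv2.INTER_CUBIC)[:560],(255*(np.arange(256)/255)**0.5).astype(np.uint8))
for z in (.0357,.064):
  for p in proj("side",[[.5297,.0535,z],[.5643,.0487,z]]): cv2.circle(c,(int((p[0]-270)*10),int((p[1]-195)*8)),4,(0,0,255),-1)
cv2.imwrite("pics/m3.png",c)
E
```

```text
[0.54685082 0.05101813 0.03546704] 0.030824107067364805 0.0 [-0.72158794 -0.10399135 -0.11729329]
```

View pics/m3.png

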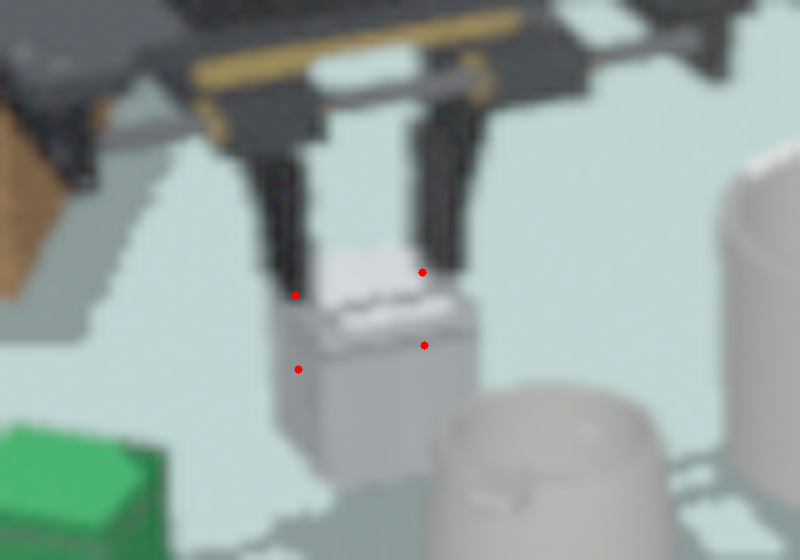

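```bash
python3 - <<'E'
from h import *
for z in (.1216,.15): print(z,proj("side",[[.5434-.033,.0488+.005,z],[.5434+.033,.0488-.005,z]]))
s=read_state(); print(s['joint_positions'],s['joint_torque'],s['ft_force'],Ro.from_quat(s['eef_rot']).as_matrix()[:,2])
E
```

```text
0.1216 [[291.89223113 214.76211824]
 [316.92447919 209.41455343]]
0.15 [[291.44124217 204.89740529]
 [316.76287594 199.62629496]]
[-0.59916403  0.32992813  0.49587867  1.85885592 -0.18451215  0.99815438
 -0.16490148] [-6.04875328e-03 -5.01829398e+01  6.67444289e+00 -3.30838251e+01
 -5.38076204e-02  2.86848354e-02 -3.48127342e-04] [-0.72158794 -0.10399135 -0.11729329] [-1.52186416e-04  3.18150692e-05 -9.99999988e-01]
```

Emit:
carry_out:
  deltas:
    - {"hand": 30, "dp": [0, 0, -0.1], "spin": 0}
    - {"hand": 30, "dp": [0, 0, -0.24], "spin": 0}
    - {"hand": 30, "dp": [0, 0, -0.24], "spin": 0}
    - {"hand": 30, "dp": [0, 0, -0.24], "spin": 0}
    - {"hand": 30, "dp": [0, 0, -0.24], "spin": 0}
    - {"hand": 30, "dp": [0, 0, -0.24], "spin": 0}

```text
time: 3.95
ee_pos: [0.5462, 0.051, 0.0945]
eef_rot: [0.755, 0.656, -0.001, -0.0]
ft_force: [1.0, 0.1, -0.5]
width: 0.03
grip_force: 0.0
```

```bash
python3 - <<'E'
from h import *
b=grab("side","s4"); s=read_state();p0=s['ee_pos'];print(p0,s['width'])
g=cv2.cvtColor(b,cv2.COLOR_BGR2GRAY); 
for sg in(-1,1):
    x=p0[0]+sg*(s['width']/2+.006)
    for z in (p0[2],p0[2]+.028): print(sg,z,proj("side",[[x,p0[1]-sg*.003,z]]).round(1))
c=cv2.resize(b[185:265,270:350],None,fx=7,fy=7,interpolation=cv2.INTER_CUBIC)
cv2.imwrite("pics/m4.png",c)
print(g[205:245,288:328:2])
E
```

```text
[0.54633479 0.05091741 0.09457403] 0.029929730465943983
-1 0.09457402941559667 [[297.5 222.3]]
-1 0.12257402941559667 [[297.2 212.8]]
1 0.09457402941559667 [[313.2 218.8]]
1 0.12257402941559667 [[313.  209.3]]
[[119 129 129 120  21  12  67 165 167 167 161  58  20  21 143 166 166 166
  166 167]
 [ 91  94  92  92  16  12  58 161 163 166 162  64  19  21 143 167 166 166
  166 166]
 [ 89  95  95  78  15  13  44 127 128 156 165 102  25  22 143 166 166 167
  166 166]
 [ 93 139 140 101  19  11  34  99 100 151 167 144  51  30 144 167 167 166
  166 167]
 [ 97 163 164 142  48  11  46 139 141 159 167 163  91  75 148 166 167 167
  167 166]
 [102 166 167 163  89  13  53 162 164 166 167 167 143 139 159 166 166 166
  166 166]
 [130 166 167 167 124  25  57 165 167 166 167 166 165 164 165 166 166 167
  167 166]
 [147 167 166 167 152  57  88 165 167 167 167 167 167 166 167 167 167 166
  167 166]
 [157 167 167 166 164 119 140 166 167 167 167 167 166 167 167 166 167 166
  167 166]
 [156 167 167 167 167 155 164 167 167 167 167 166 167 167 167 167 167 166
  166 166]
 [159 166 167 166 167 166 167 167 166 16
[... 1810 characters left out ...]
 167 167
  168 166]
 [167 168 167 167 145  90  81 107 107 105 104  86  90  89  94 150 167 167
  166 167]
 [167 167 167 167 150  89  81  99  99  85  91  92  96 101 103 152 167 166
  168 166]
 [167 167 167 166 149  89  87  86  89  92  96 104 105 105 104 152 167 167
  166 167]
 [167 167 167 167 150  88  89  92  97 104 104 107 106 105 105 152 168 167
  166 167]
 [167 167 167 167 150  88  87 101 105 106 105 107 106 105 103 152 167 165
  165 166]
 [166 167 167 167 151  88  86 101 106 106 106 107 107 105 103 151 164 149
  148 148]
 [167 167 167 167 157  89  86 101 107 105 105 107 106 104 103 138 145 129
  128 129]
 [166 167 167 167 161  89  86 102 107 105 105 108 106 104 103 121 124 122
  122 122]]
```

The visible fingertips sit about 28 mm above the reported TCP (left tip at about row 212 against a predicted 222). They closed just above the tin top. I'll test by going lower with the gripper open.

Emit:
carry_out:
  deltas:
    - {"hand": 68, "dp": [0, 0, 0], "spin": 0}
    - {"hand": 68, "dp": [0, 0, 0], "spin": 0}
    - {"hand": 68, "dp": [0, 0, 0], "spin": 0}
    - {"hand": 68, "dp": [0, 0, 0], "spin": 0}
    - {"hand": 68, "dp": [0, 0, 0], "spin": 0}
    - {"hand": 68, "dp": [0, 0, 0], "spin": 0}
    - {"hand": 68, "dp": [0, 0, 0], "spin": 0}
    - {"hand": 68, "dp": [0.0, 0.0, 0.12], "spin": 0}
    - {"hand": 68, "dp": [0, 0, 0.22], "spin": 0}
    - {"hand": 68, "dp": [0, 0, 0.3], "spin": 0}
    - {"hand": 68, "dp": [0, 0, 0.34], "spin": 0}
    - {"hand": 68, "dp": [0, 0, 0.34], "spin": 0}
    - {"hand": 68, "dp": [0, 0, 0.34], "spin": 0}

```text
time: 5.3
ee_pos: [0.5475, 0.0511, 0.0112]
eef_rot: [0.755, 0.656, 0.0, 0.0]
ft_force: [-0.4, -1.0, 0.7]
width: 0.0682
grip_force: 0.0
```

Emit:
carry_out:
  deltas:
    - {"hand": 30, "dp": [0, 0, 0], "spin": 0}
    - {"hand": 30, "dp": [0, 0, 0], "spin": 0}
    - {"hand": 30, "dp": [0, 0, 0], "spin": 0}
    - {"hand": 30, "dp": [0, 0, 0], "spin": 0}
    - {"hand": 30, "dp": [0, 0, 0], "spin": 0}
    - {"hand": 30, "dp": [0, 0, 0], "spin": 0}

```text
time: 5.9
ee_pos: [0.5473, 0.0511, 0.0108]
eef_rot: [0.755, 0.656, 0.0, 0.0]
ft_force: [-0.8, 0.6, 3.5]
width: 0.0441
grip_force: 30.0
```

Gripped at 44 mm width. The real tip is therefore about 28 mm above the reported z, and I'll use that offset from here. Lift and compute the carry to the box.

Emit:
carry_out:
  deltas:
    - {"hand": 30, "dp": [0, 0, -0.1], "spin": 0}
    - {"hand": 30, "dp": [0, 0, -0.25], "spin": 0}
    - {"hand": 30, "dp": [0, 0, -0.4], "spin": 0}
    - {"hand": 30, "dp": [0, 0, -0.55], "spin": 0}
    - {"hand": 30, "dp": [0, 0, -0.55], "spin": 0}
    - {"hand": 30, "dp": [0, 0, -0.55], "spin": 0}
  force: 40

```text
time: 6.5
ee_pos: [0.547, 0.0512, 0.1481]
eef_rot: [0.755, 0.656, 0.0, -0.0]
ft_force: [0.6, -1.1, -1.7]
width: 0.0439
grip_force: 40.0
```

```bash
python3 - <<'E'
from h import *
s=read_state();print(s['ee_pos'],s['width'])
print(togo([.499,.2645,.15],np.radians(-39.5)))
E
```

```text
[0.54699458 0.0512139  0.14809782] 0.04385661639135439
(array([ 0.81820193, -0.3086466 , -0.00719607]), np.float64(0.1750752758072501))
```

Emit:
carry_out:
  deltas:
    - {"hand": 30, "dp": [0.12, -0.05, 0], "spin": 0.03}
    - {"hand": 30, "dp": [0.27, -0.1, 0], "spin": 0.06}
    - {"hand": 30, "dp": [0.42, -0.16, 0], "spin": 0.1}
    - {"hand": 30, "dp": [0.57, -0.22, 0], "spin": 0.13}
    - {"hand": 30, "dp": [0.72, -0.27, 0], "spin": 0.16}
    - {"hand": 30, "dp": [0.82, -0.31, 0], "spin": 0.175}
    - {"hand": 30, "dp": [0.82, -0.31, 0], "spin": 0.175}
    - {"hand": 30, "dp": [0.82, -0.31, 0], "spin": 0.175}
    - {"hand": 30, "dp": [0.82, -0.31, 0], "spin": 0.175}

```text
time: 7.4
ee_pos: [0.4987, 0.2632, 0.147]
eef_rot: [0.905, 0.426, -0.001, 0.0]
ft_force: [0.3, -0.4, -0.8]
width: 0.0437
grip_force: 40.0
```

Emit:
carry_out:
  deltas:
    - {"hand": 30, "dp": [0, 0, 0.15], "spin": 0}
    - {"hand": 30, "dp": [0, 0, 0.3], "spin": 0}
    - {"hand": 30, "dp": [0, 0, 0.4], "spin": 0}
    - {"hand": 30, "dp": [0, 0, 0.46], "spin": 0}
    - {"hand": 30, "dp": [0, 0, 0.5], "spin": 0}
    - {"hand": 30, "dp": [0, 0, 0.51], "spin": 0}
    - {"hand": 30, "dp": [0, 0, 0.51], "spin": 0}

```text
time: 8.1
ee_pos: [0.4992, 0.2648, 0.0211]
eef_rot: [0.905, 0.426, 0.0, -0.0]
ft_force: [-0.4, -0.0, -1.2]
width: 0.0435
grip_force: 40.0
```

Emit:
carry_out:
  deltas:
    - {"hand": 62, "dp": [0, 0, 0.01], "spin": 0}
    - {"hand": 62, "dp": [0, 0, 0.01], "spin": 0}
    - {"hand": 62, "dp": [0, 0, 0.01], "spin": 0}
    - {"hand": 62, "dp": [0, 0, 0.01], "spin": 0}
    - {"hand": 66, "dp": [0, 0, -0.1], "spin": 0}
    - {"hand": 66, "dp": [0, 0, -0.25], "spin": 0}
    - {"hand": 66, "dp": [0, 0, -0.42], "spin": 0}
    - {"hand": 66, "dp": [0, 0, -0.6], "spin": 0}
    - {"hand": 66, "dp": [0, 0, -0.6], "spin": 0}

```text
time: 9.0
ee_pos: [0.5017, 0.2664, 0.1771]
eef_rot: [0.905, 0.426, 0.005, -0.001]
ft_force: [0.5, -0.4, -0.2]
width: 0.0664
grip_force: 0.0
```

```bash
cat >> h.py <<'E'
def blobs(n,im,pts,f=4):
    big=cv2.resize(im,None,fx=f,fy=f,interpolation=cv2.INTER_CUBIC); hsv=cv2.cvtColor(big,cv2.COLOR_BGR2HSV)
    m=((hsv[...,1]<45)&(hsv[...,2]>90)).astype(np.uint8); k,l,st,ce=cv2.connectedComponentsWithStats(m)
    for i in range(1,k):
        if 150*f*f<st[i][4]<4500*f*f: print(n,(st[i][:4]/f).round(1),st[i][4]/f/f,(ce[i]/f).round(1))
E
python3 - <<'E'
from h import *
a=grab("top","t5"); b=grab("side","s5"); blobs("top",a,0)
s=read_state();print(s['ee_pos'])
print(togo([.5457,-.1608,.16],np.radians(9.5)))
W=np.hstack([cv2.resize(a[140:310,150:420],(540,340)),cv2.resize(b[190:330,260:400],(260,340))]); cv2.imwrite("pics/m5.png",W)
E
```

```text
top [404.   73.2  97.5  96.8] 394.0 [451.8 116.9]
top [423.5  97.2  27.   31.2] 601.5 [435.9 114.1]
top [466.8  99.5  28.5  29. ] 603.125 [481.2 114.6]
top [292.8 145.2  50.2  53.5] 1887.4375 [318.3 172.1]
top [ 28.5 164.2 136.  315.8] 1551.8125 [ 80.4 282.5]
top [567.5 187.5  72.5  87.2] 1276.3125 [591.3 239.3]
top [443.  200.8  85.5  98. ] 3752.25 [485.7 251.5]
top [322.2 214.8  29.2  33.8] 726.0 [336.8 233. ]
top [369.2 216.8  25.5  24.8] 506.8125 [381.8 229.2]
top [175.5 237.2  27.5  25.5] 432.625 [189.2 249.3]
top [356.5 249.8  48.   48. ] 1783.8125 [380.3 273.7]
top [252.8 412.5 109.8  67.5] 2917.125 [307.5 436.2]
[0.49918557 0.26526184 0.1715208 ]
(array([-1.19699063,  1.22740915,  0.04336277]), np.float64(-0.2721735059375509))
```

View pics/m5.png

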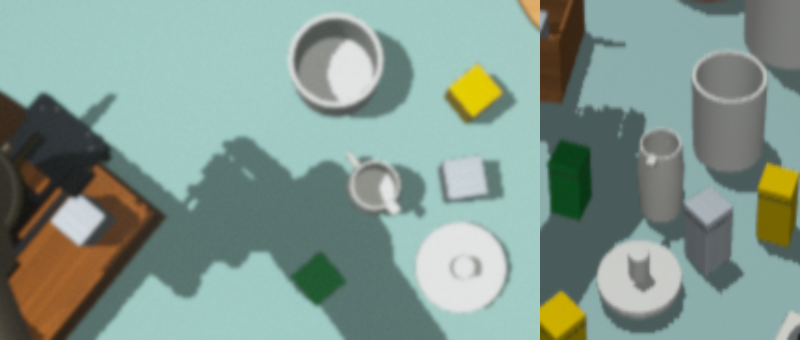

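Tin A stands in the box (top px 189,249). Jug, tin B and ceramic lid are unchanged. On to tin B.

Emit:
carry_out:
  deltas:
    - {"hand": 66, "dp": [-0.2, 0.2, 0], "spin": -0.05}
    - {"hand": 66, "dp": [-0.4, 0.4, 0], "spin": -0.1}
    - {"hand": 66, "dp": [-0.6, 0.6, 0], "spin": -0.15}
    - {"hand": 66, "dp": [-0.7, 0.75, 0], "spin": -0.2}
    - {"hand": 66, "dp": [-0.9, 0.9, 0], "spin": -0.24}
    - {"hand": 66, "dp": [-1, 1, 0], "spin": -0.272}
    - {"hand": 66, "dp": [-1, 1, 0], "spin": -0.272}
    - {"hand": 66, "dp": [-1, 1, 0], "spin": -0.272}
    - {"hand": 66, "dp": [-1, 1, 0], "spin": -0.272}
    - {"hand": 66, "dp": [-1, 1, 0], "spin": -0.272}

```text
time: 10.1
ee_pos: [0.5318, -0.0872, 0.1692]
eef_rot: [0.647, 0.763, -0.001, -0.001]
ft_force: [0.2, 0.9, -0.3]
width: 0.0659
grip_force: 0.0
```

```bash
python3 - <<'E'
from h import *
print(read_state()['ee_pos'],togo([.5457,-.1608,.006],np.radians(9.5)))
E
```

```text
[ 0.53184627 -0.08718414  0.16919674] (array([-0.29977625,  0.00798135,  0.65267207]), np.float64(-0.0006024197680415855))
```

Emit:
carry_out:
  deltas:
    - {"hand": 66, "dp": [-0.15, 0.008, 0], "spin": 0}
    - {"hand": 66, "dp": [-0.3, 0.008, 0], "spin": 0}
    - {"hand": 66, "dp": [-0.3, 0.008, 0.05], "spin": 0}
    - {"hand": 66, "dp": [-0.3, 0.008, 0.2], "spin": 0}
    - {"hand": 66, "dp": [-0.3, 0.008, 0.35], "spin": 0}
    - {"hand": 66, "dp": [-0.3, 0.008, 0.5], "spin": 0}
    - {"hand": 66, "dp": [-0.3, 0.008, 0.6], "spin": 0}
    - {"hand": 66, "dp": [-0.3, 0.008, 0.65], "spin": 0}
    - {"hand": 66, "dp": [-0.3, 0.008, 0.65], "spin": 0}
    - {"hand": 66, "dp": [-0.3, 0.008, 0.65], "spin": 0}

```text
time: 11.1
ee_pos: [0.5476, -0.1602, 0.0088]
eef_rot: [0.646, 0.763, 0.0, 0.0]
ft_force: [1.0, -0.8, 0.2]
width: 0.0656
grip_force: 0.0
```

Emit:
carry_out:
  deltas:
    - {"hand": 30, "dp": [0, 0, 0], "spin": 0}
    - {"hand": 30, "dp": [0, 0, 0], "spin": 0}
    - {"hand": 30, "dp": [0, 0, 0], "spin": 0}
    - {"hand": 30, "dp": [0, 0, 0], "spin": 0}
    - {"hand": 30, "dp": [0, 0, 0], "spin": 0}
    - {"hand": 30, "dp": [0, 0, 0], "spin": 0}

```text
time: 11.7
ee_pos: [0.5483, -0.1608, 0.009]
eef_rot: [0.646, 0.763, 0.001, 0.001]
ft_force: [3.7, 0.1, 5.7]
width: 0.048
grip_force: 35.8
```

Emit:
carry_out:
  deltas:
    - {"hand": 30, "dp": [0, 0, -0.1], "spin": 0}
    - {"hand": 30, "dp": [0, 0, -0.25], "spin": 0}
    - {"hand": 30, "dp": [0, 0, -0.4], "spin": 0}
    - {"hand": 30, "dp": [0, 0, -0.55], "spin": 0}
    - {"hand": 30, "dp": [0, 0, -0.6], "spin": 0}
    - {"hand": 30, "dp": [0, 0, -0.6], "spin": 0}
    - {"hand": 30, "dp": [0, 0, -0.6], "spin": 0}

```text
time: 12.4
ee_pos: [0.546, -0.1603, 0.1563]
eef_rot: [0.646, 0.763, -0.001, -0.001]
ft_force: [-0.9, 0.3, -2.3]
width: 0.0481
grip_force: 35.8
```

```bash
python3 - <<'E'
from h import *
print(read_state()['ee_pos'],togo([.4217,.3281,.16],np.radians(-39.5)))
E
```

```text
[ 0.54597277 -0.16034918  0.1563059 ] (array([ 2.00898158, -0.16873877, -0.01263743]), np.float64(0.2720791382910225))
```

Emit:
carry_out:
  deltas:
    - {"hand": 30, "dp": [0.12, 0, 0], "spin": 0.03}
    - {"hand": 30, "dp": [0.26, -0.02, 0], "spin": 0.07}
    - {"hand": 30, "dp": [0.42, -0.04, 0], "spin": 0.1}
    - {"hand": 30, "dp": [0.58, -0.06, 0], "spin": 0.14}
    - {"hand": 30, "dp": [0.74, -0.08, 0], "spin": 0.18}
    - {"hand": 30, "dp": [0.88, -0.08, 0], "spin": 0.22}
    - {"hand": 30, "dp": [1, -0.08, 0], "spin": 0.25}
    - {"hand": 30, "dp": [1, -0.08, 0], "spin": 0.272}
    - {"hand": 30, "dp": [1, -0.08, 0], "spin": 0.272}

```text
time: 13.3
ee_pos: [0.4847, 0.0831, 0.156]
eef_rot: [0.904, 0.427, -0.002, 0.0]
ft_force: [1.4, -0.5, -1.1]
width: 0.0482
grip_force: 35.8
```

```bash
python3 - <<'E'
from h import *
s=read_state(); print(s['ee_pos'],s['width'],s['grip_force'],togo([.4217,.3281,.15],np.radians(-39.5)))
E
```

```text
[0.48468721 0.08309725 0.15602758] 0.04822247017342445 35.8168519847095 (array([ 0.59688373, -0.81710705,  0.02338805]), np.float64(0.00033710250299605885))
```

Emit:
carry_out:
  deltas:
    - {"hand": 30, "dp": [0.08, -0.11, 0], "spin": 0}
    - {"hand": 30, "dp": [0.18, -0.25, 0], "spin": 0}
    - {"hand": 30, "dp": [0.29, -0.4, 0], "spin": 0}
    - {"hand": 30, "dp": [0.4, -0.55, 0], "spin": 0}
    - {"hand": 30, "dp": [0.51, -0.7, 0], "spin": 0}
    - {"hand": 30, "dp": [0.6, -0.82, 0], "spin": 0}
    - {"hand": 30, "dp": [0.6, -0.82, 0], "spin": 0}
    - {"hand": 30, "dp": [0.6, -0.82, 0], "spin": 0}
    - {"hand": 30, "dp": [0.6, -0.82, 0.15], "spin": 0}
    - {"hand": 30, "dp": [0.6, -0.82, 0.3], "spin": 0}
    - {"hand": 30, "dp": [0.6, -0.82, 0.4], "spin": 0}
    - {"hand": 30, "dp": [0.6, -0.82, 0.48], "spin": 0}
    - {"hand": 30, "dp": [0.6, -0.82, 0.54], "spin": 0}
    - {"hand": 30, "dp": [0.6, -0.82, 0.54], "spin": 0}
    - {"hand": 30, "dp": [0.6, -0.82, 0.54], "spin": 0}

```text
time: 14.8
ee_pos: [0.424, 0.3273, 0.0231]
eef_rot: [0.905, 0.426, -0.0, 0.0]
ft_force: [0.3, -0.5, -1.1]
width: 0.0478
grip_force: 35.8
```

Emit:
carry_out:
  deltas:
    - {"hand": 64, "dp": [0, 0, 0], "spin": 0}
    - {"hand": 64, "dp": [0, 0, 0], "spin": 0}
    - {"hand": 64, "dp": [0, 0, 0], "spin": 0}
    - {"hand": 64, "dp": [0, 0, 0], "spin": 0}
    - {"hand": 66, "dp": [0, 0, -0.1], "spin": 0}
    - {"hand": 66, "dp": [0, 0, -0.25], "spin": 0}
    - {"hand": 66, "dp": [0, 0, -0.42], "spin": 0}
    - {"hand": 66, "dp": [0, 0, -0.6], "spin": 0}
    - {"hand": 66, "dp": [0, 0, -0.6], "spin": 0}

```text
time: 15.7
ee_pos: [0.4259, 0.3308, 0.1794]
eef_rot: [0.904, 0.426, 0.005, -0.002]
ft_force: [-0.3, 0.1, -0.8]
width: 0.0663
grip_force: 0.0
```

```bash
python3 - <<'E'
from h import *
a=grab("top","t6"); b=grab("side","s6"); blobs("top",a,0)
s=read_state();print(s['ee_pos'])
print(togo([.4465,-.1593,.05],np.radians(0)))
E
```

```text
top [58.8  0.  33.5 11.8] 201.625 [77.2  4.3]
top [404.   73.2  97.8  96.8] 391.125 [451.9 117.1]
top [423.2  97.2  27.2  31.2] 602.9375 [435.9 114.1]
top [466.8  99.5  28.5  28.8] 601.6875 [481.2 114.6]
top [292.8 145.2  50.   53.2] 1884.5625 [318.3 172.1]
top [ 85.2 164.2  93.5  66.5] 161.75 [130.9 190.9]
top [568.  187.5  72.   87.2] 1268.125 [591.3 239.3]
top [443.2 200.5  85.   98.2] 3742.1875 [485.7 251.5]
top [322.2 214.8  66.2  70.8] 2470.8125 [356.5 253.4]
top [175.8 236.   27.2  26.8] 425.5 [189.4 249.3]
top [ 34.8 263.8  40.   50.8] 158.3125 [ 53.7 291. ]
top [145.2 270.2  28.2  27.5] 413.1875 [160.2 284.1]
top [  0.  348.   91.5 132. ] 401.125 [ 49.9 410.5]
top [252.8 412.5 109.8  67.5] 3002.1875 [304.6 436.5]
[0.42368385 0.32923351 0.17398369]
(array([-1.45145904,  1.31302639,  0.49208603]), np.float64(-0.21934440515342682))
```

Both tins are in the box (px 189,249 and 160,284). The ceramic lid has been knocked towards the jug, now merged with it at about px 364,262. Looking.

```bash
python3 - <<'E'
from h import *
a=cv2.imread("pics/t6.png");b=cv2.imread("pics/s6.png")
W=np.hstack([cv2.resize(a[200:300,310:410],(400,400),interpolation=cv2.INTER_CUBIC),cv2.resize(b[235:335,270:370],(400,400),interpolation=cv2.INTER_CUBIC)]); cv2.imwrite("pics/m6.png",W)
print(plane("top",[(364.5,261.6)],.02))
E
```

```text
[[ 0.47249248 -0.12361776  0.02      ]]
```

View pics/m6.png

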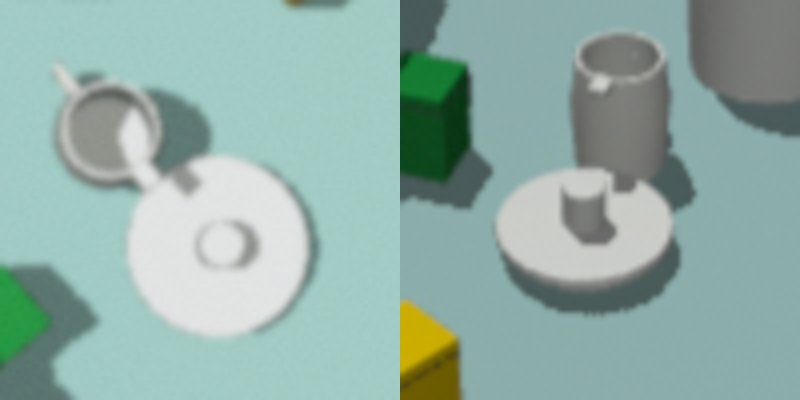

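The lid has slid towards the jug. Its knob is at top px (365.5,261) and side px (316.5,281), and the jug's spout hangs just over the disc edge, so I'll drag the lid away from the jug before lifting it.

```bash
python3 - <<'E'
from h import *
print(tri([(365.3,261)],[(316.5,281)]), plane("top",[(365.3,261)],.048))
print(togo([.473,-.1235,.17],np.radians(-46)))
E
```

```text
[[ 0.47499743 -0.12396237  0.04702797]] [[ 0.47305319 -0.12292153  0.048     ]]
(array([-1.27233078,  1.30371259,  0.01253566]), np.float64(0.036211150402128744))
```

Emit:
carry_out:
  deltas:
    - {"hand": 60, "dp": [-0.1, 0.1, 0], "spin": 0}
    - {"hand": 60, "dp": [-0.9, 0.92, 0], "spin": 0}
    - {"hand": 60, "dp": [-0.9, 0.92, 0], "spin": 0}
    - {"hand": 60, "dp": [-0.9, 0.92, 0], "spin": 0}
    - {"hand": 60, "dp": [-0.9, 0.92, 0], "spin": 0}
    - {"hand": 60, "dp": [-0.9, 0.92, 0], "spin": 0}
    - {"hand": 60, "dp": [-0.9, 0.92, 0], "spin": 0}
    - {"hand": 60, "dp": [-0.9, 0.92, 0], "spin": 0.036}
    - {"hand": 60, "dp": [-0.9, 0.92, 0], "spin": 0.036}
    - {"hand": 60, "dp": [-0.9, 0.92, 0], "spin": 0.036}

```text
time: 16.8
ee_pos: [0.457, 0.0094, 0.1721]
eef_rot: [0.926, 0.377, -0.001, -0.0]
ft_force: [-0.6, 1.0, -0.2]
width: 0.0604
grip_force: 0.0
```

```bash
python3 - <<'E'
from h import *
print(read_state()['ee_pos'],togo([.474,-.1235,-.003],np.radians(-46)))
E
```

```text
[0.45704138 0.00942166 0.172106  ] (array([-0.32138483,  0.42873893,  0.70055742]), np.float64(0.001331598527900894))
```

Emit:
carry_out:
  deltas:
    - {"hand": 60, "dp": [-0.16, 0.215, 0], "spin": 0}
    - {"hand": 60, "dp": [-0.32, 0.43, 0], "spin": 0}
    - {"hand": 60, "dp": [-0.32, 0.43, 0], "spin": 0}
    - {"hand": 60, "dp": [-0.32, 0.43, 0.1], "spin": 0}
    - {"hand": 60, "dp": [-0.32, 0.43, 0.25], "spin": 0}
    - {"hand": 60, "dp": [-0.32, 0.43, 0.4], "spin": 0}
    - {"hand": 60, "dp": [-0.32, 0.43, 0.55], "spin": 0}
    - {"hand": 60, "dp": [-0.32, 0.43, 0.62], "spin": 0}
    - {"hand": 60, "dp": [-0.32, 0.43, 0.66], "spin": 0}
    - {"hand": 60, "dp": [-0.32, 0.43, 0.69], "spin": 0}
    - {"hand": 60, "dp": [-0.32, 0.43, 0.7], "spin": 0}
    - {"hand": 60, "dp": [-0.32, 0.43, 0.7], "spin": 0}

```text
time: 18.0
ee_pos: [0.4753, -0.1239, -0.0016]
eef_rot: [0.927, 0.375, 0.0, 0.0]
ft_force: [0.1, -0.4, -0.1]
width: 0.0596
grip_force: 0.0
```

Emit:
carry_out:
  deltas:
    - {"hand": 10, "dp": [0, 0, 0], "spin": 0}
    - {"hand": 10, "dp": [0, 0, 0], "spin": 0}
    - {"hand": 10, "dp": [0, 0, 0], "spin": 0}
    - {"hand": 10, "dp": [0, 0, 0], "spin": 0}
    - {"hand": 10, "dp": [0, 0, 0], "spin": 0}
    - {"hand": 10, "dp": [0, 0, 0], "spin": 0}
    - {"hand": 10, "dp": [0, 0, 0], "spin": 0}
    - {"hand": 10, "dp": [0, 0, 0], "spin": 0}
  force: 35

```text
time: 18.8
ee_pos: [0.4749, -0.1241, -0.002]
eef_rot: [0.927, 0.375, 0.0, -0.0]
ft_force: [-0.6, 0.5, 2.9]
width: 0.025
grip_force: 35.0
```

```bash
python3 - <<'E'
from h import *
s=read_state();print(s['ee_pos'],s['width'],s['grip_force'])
print("away",togo(s['ee_pos']+[-.03,-.03,.004])[0])
E
```

```text
[ 0.47488706 -0.12405618 -0.00195118] 0.024962792109893082 35.00052452087402
away [-0.16967831  0.00288763 -0.0160291 ]
```

Emit:
carry_out:
  deltas:
    - {"hand": 10, "dp": [0, 0, -0.016], "spin": 0}
    - {"hand": 10, "dp": [-0.05, 0, -0.02], "spin": 0}
    - {"hand": 10, "dp": [-0.11, 0, -0.02], "spin": 0}
    - {"hand": 10, "dp": [-0.17, 0, -0.02], "spin": 0}
    - {"hand": 10, "dp": [-0.2, 0, -0.03], "spin": 0}
    - {"hand": 10, "dp": [-0.2, 0, -0.15], "spin": 0}
    - {"hand": 10, "dp": [-0.2, 0, -0.3], "spin": 0}
    - {"hand": 10, "dp": [-0.2, 0, -0.45], "spin": 0}
    - {"hand": 10, "dp": [-0.2, 0, -0.6], "spin": 0}
    - {"hand": 10, "dp": [-0.2, 0, -0.65], "spin": 0}
    - {"hand": 10, "dp": [-0.2, 0, -0.65], "spin": 0}
    - {"hand": 10, "dp": [-0.2, 0, -0.65], "spin": 0}

```text
time: 20.0
ee_pos: [0.4381, -0.1587, 0.1591]
eef_rot: [0.927, 0.375, -0.001, -0.001]
ft_force: [-0.3, 0.5, -3.7]
width: 0.0252
grip_force: 35.0
```

```bash
python3 - <<'E'
from h import *
from scipy.optimize import least_squares
im=cv2.imread("pics/top0.png"); f=4
big=cv2.resize(im,None,fx=f,fy=f,interpolation=cv2.INTER_CUBIC); hsv=cv2.cvtColor(big,cv2.COLOR_BGR2HSV)
m=(hsv[...,1]<50).astype(np.uint8); k,l=cv2.connectedComponents(m)
i=l[152*f:188*f,300*f:337*f]; i=np.bincount(i[i>0]).argmax()
c=max(cv2.findContours((l==i).astype(np.uint8),0,cv2.CHAIN_APPROX_NONE)[0],key=len)[:,0]/f-.375
print(c.min(0),c.max(0)); c=c[c[:,1]<168]
for z in (.085,.09):
    P=plane("top",c,z)[:,:2]
    r=least_squares(lambda q:np.hypot(*(P-q[:2]).T)-q[2],[.67,-.017,.05],loss="soft_l1",f_scale=.001); print(z,r.x,np.sqrt(np.mean(r.fun**2)))
s=read_state();print(s['ee_pos'],s['width'],s['grip_force']); a=grab("top","t7"); b=grab("side","s7"); blobs("top",a,0)
print(togo([.672,-.0165,.155])[0])
W=np.hstack([cv2.resize(a[140:320,270:420],(333,400)),cv2.resize(b[180:330,260:410],(400,400))]); cv2.imwrite("pics/m7.png",W)
E
```

```text
[292.125 144.125] [342.625 199.125]
0.085 [ 0.67170953 -0.01581514  0.0547237 ] 0.00041224163872325884
0.09 [ 0.67067514 -0.01582599  0.05447982] 0.0004104038176717567
[ 0.43806238 -0.15866701  0.15908754] 0.02518697986439038 34.999215602874756
top [404.   73.2  97.8  96.8] 396.5 [451.9 117.1]
top [423.2  97.2  27.2  31.2] 597.9375 [436.  114.1]
top [467.   99.5  28.2  29. ] 603.4375 [481.2 114.6]
top [292.8 145.2  50.5  53.2] 1892.0 [318.3 172.1]
top [566.5 187.5  73.5  87.5] 1271.625 [591.3 239.3]
top [ 41.  197.  126.  129.8] 264.6875 [ 93.2 266.2]
top [322.2 214.8  29.2  33.8] 710.5625 [336.9 232.8]
top [176.  236.   27.   26.8] 427.0625 [189.5 249.3]
top [358.5 250.   32.   40.8] 512.375 [375.2 266. ]
top [146.2 270.2  27.2  27.5] 439.125 [159.7 283.7]
[1.0693336  0.24203072 0.01212575]
```

View pics/m7.png

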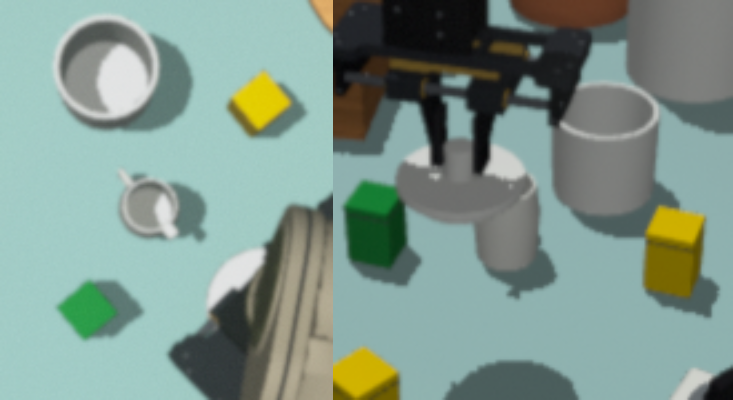

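The lid hangs level in the gripper and the jug is upright. Carrying it to the canister at (0.671, -0.0165).

Emit:
carry_out:
  deltas:
    - {"hand": 10, "dp": [0.1, 0.02, 0], "spin": 0}
    - {"hand": 10, "dp": [0.25, 0.06, 0], "spin": 0}
    - {"hand": 10, "dp": [0.4, 0.09, 0], "spin": 0}
    - {"hand": 10, "dp": [0.55, 0.13, 0], "spin": 0}
    - {"hand": 10, "dp": [0.7, 0.16, 0], "spin": 0}
    - {"hand": 10, "dp": [0.84, 0.19, 0], "spin": 0}
    - {"hand": 10, "dp": [0.94, 0.22, 0], "spin": 0}
    - {"hand": 10, "dp": [1, 0.24, 0], "spin": 0}
    - {"hand": 10, "dp": [1, 0.24, 0], "spin": 0}
    - {"hand": 10, "dp": [1, 0.24, 0], "spin": 0}
    - {"hand": 10, "dp": [1, 0.24, 0], "spin": 0}

```text
time: 21.2
ee_pos: [0.6594, -0.0293, 0.1597]
eef_rot: [0.927, 0.374, -0.001, -0.0]
ft_force: [-0.1, -1.0, -2.2]
width: 0.0252
grip_force: 35.0
```

```bash
python3 - <<'E'
from h import *
s=read_state();print(s['ee_pos'],s['width'],s['grip_force']); print(togo([.671,-.0165,.079])[0])
E
```

```text
[ 0.65939477 -0.02934242  0.15974197] 0.02516064149651269 34.99902427196503
[ 0.06948014 -0.00455739  0.32288347]
```

Emit:
carry_out:
  deltas:
    - {"hand": 10, "dp": [0.07, -0.005, 0], "spin": 0}
    - {"hand": 10, "dp": [0.07, -0.005, 0], "spin": 0}
    - {"hand": 10, "dp": [0.07, -0.005, 0.1], "spin": 0}
    - {"hand": 10, "dp": [0.07, -0.005, 0.18], "spin": 0}
    - {"hand": 10, "dp": [0.07, -0.005, 0.23], "spin": 0}
    - {"hand": 10, "dp": [0.07, -0.005, 0.27], "spin": 0}
    - {"hand": 10, "dp": [0.07, -0.005, 0.3], "spin": 0}
    - {"hand": 10, "dp": [0.07, -0.005, 0.32], "spin": 0}
    - {"hand": 10, "dp": [0.07, -0.005, 0.325], "spin": 0}
    - {"hand": 10, "dp": [0.07, -0.005, 0.325], "spin": 0}

```text
time: 22.2
ee_pos: [0.6722, -0.0152, 0.0795]
eef_rot: [0.927, 0.375, 0.0, 0.0]
ft_force: [0.2, 0.1, -2.3]
width: 0.0247
grip_force: 35.0
```

Emit:
carry_out:
  deltas:
    - {"hand": 10, "dp": [0, 0, 0.008], "spin": 0}
    - {"hand": 10, "dp": [0, 0, 0.013], "spin": 0}
    - {"hand": 10, "dp": [0, 0, 0.013], "spin": 0}
    - {"hand": 45, "dp": [0, 0, 0.013], "spin": 0}
    - {"hand": 45, "dp": [0, 0, 0.013], "spin": 0}
    - {"hand": 45, "dp": [0, 0, 0.013], "spin": 0}
    - {"hand": 45, "dp": [0, 0, 0.013], "spin": 0}
    - {"hand": 45, "dp": [0, 0, 0.013], "spin": 0}
    - {"hand": 45, "dp": [0, 0, -0.1], "spin": 0}
    - {"hand": 45, "dp": [0, 0, -0.25], "spin": 0}
    - {"hand": 45, "dp": [0, 0, -0.4], "spin": 0}
    - {"hand": 45, "dp": [0, 0, -0.55], "spin": 0}
    - {"hand": 45, "dp": [0, 0, -0.6], "spin": 0}

```text
time: 23.5
ee_pos: [0.6734, -0.0157, 0.2336]
eef_rot: [0.927, 0.375, 0.003, 0.001]
ft_force: [0.2, -0.1, 0.4]
width: 0.0451
grip_force: 0.0
```

```bash
python3 - <<'E'
from h import *
# lid geometry: use knob tip and hinge
o=np.array([.473,.3117]); ux=np.array([np.cos(np.radians(50.5)),np.sin(np.radians(50.5))]); uy=np.array([-ux[1],ux[0]])
W=lambda x,y:o+x*ux+y*uy
s=read_state();print(s['ee_pos'])
for x,y in ((.16,0),(.16,-.05),(.16,.05),(.086,0)): print(x,y,W(x,y),np.hypot(*W(x,y)))
# lid top corners from images: mix crop side corners & top cb crop
T=np.array([[237,30],[23,285]])/2.8+[35,155]; S=(np.array([[657,37],[468,28]])-[400,0])/2.6+[185,105]
X=tri(T,S);print(X,[((x[:2]-o)@ux,(x[:2]-o)@uy) for x in X])
print(togo([*W(.19,-.05),.24],np.radians(-39.5)))
E
```

```text
[ 0.67341981 -0.01569332  0.23363886]
0.16 0 [0.57477252 0.43515993] 0.7209213631642962
0.16 -0.05 [0.61335374 0.40335602] 0.73409733451011
0.16 0.05 [0.53619129 0.46696384] 0.7110248428841891
0.086 0 [0.52770273 0.37805971] 0.6491527674618152
[[0.64707022 0.35500055 0.24077028]
 [0.47686912 0.49185614 0.24229461]] [(np.float64(0.14413404913958727), np.float64(-0.10677432575847184)), (np.float64(0.14147396945931126), np.float64(0.11160789284295176))]
(array([ 1.11120684, -1.38589155, -0.02592829]), np.float64(-0.036039526576492426))
```

Emit:
carry_out:
  deltas:
    - {"hand": 0, "dp": [0, 0, -0.15], "spin": 0}
    - {"hand": 0, "dp": [0.15, -0.19, -0.15], "spin": -0.036}
    - {"hand": 0, "dp": [0.3, -0.38, -0.15], "spin": -0.036}
    - {"hand": 0, "dp": [0.45, -0.57, -0.15], "spin": -0.036}
    - {"hand": 0, "dp": [0.6, -0.75, -0.15], "spin": -0.036}
    - {"hand": 0, "dp": [0.6, -0.75, -0.15], "spin": -0.036}
    - {"hand": 0, "dp": [0.6, -0.75, -0.15], "spin": -0.036}

```text
time: 24.2
ee_pos: [0.6476, 0.2325, 0.2649]
eef_rot: [0.902, 0.431, -0.001, -0.002]
ft_force: [-0.2, 0.8, 0.3]
width: 0.0019
grip_force: 0.0
```

```bash
python3 - <<'E'
from h import *
s=read_state();print(s['ee_pos'],s['width']); print(togo([.639,.434,.195],np.radians(-39.5)))
a=grab("top","t8"); b=grab("side","s8"); blobs("top",a,0); blobs("side",b,0)
W=np.hstack([cv2.resize(a[130:230,280:380],(400,400),interpolation=cv2.INTER_CUBIC),cv2.resize(b[180:280,310:410],(400,400),interpolation=cv2.INTER_CUBIC)]); cv2.imwrite("pics/m8.png",W)
E
```

```text
[0.64761659 0.23247582 0.26490719] 0.0018598356673060461
(array([ 0.60555052, -0.53218782,  0.28152578]), np.float64(0.003269675986519418))
top [102.2  49.   21.2  85.8] 222.0 [112.   93.6]
top [404.   73.2  97.5  96.8] 397.875 [452. 117.]
top [423.2  97.2  27.2  31.2] 608.4375 [435.9 114.1]
top [466.8  99.5  28.5  28.8] 610.8125 [481.1 114.6]
top [292.2 144.   50.2  55. ] 1993.125 [317.1 169.7]
top [ 39.5 150.2  58.  248.5] 694.1875 [ 71.8 273.5]
top [567.5 187.5  72.5  87.2] 1280.6875 [591.2 239.2]
top [443.  200.5  85.2  98.2] 3757.5625 [485.7 251.5]
top [322.5 215.2  29.   33.2] 670.8125 [337. 233.]
top [175.8 236.2  27.2  26.5] 427.375 [189.5 249.3]
top [ 86.5 410.2  13.2  69.8] 180.875 [ 90.4 445.4]
top [252.5 412.5 110.   67.5] 2937.875 [303.8 438.1]
side [56.2 21.8 32.  96.8] 2211.3125 [71.9 79.7]
side [334.5 123.5  24.5  17. ] 233.625 [346.6 130.8]
side [107.8 188.2  55.8 151.2] 1034.6875 [140.8 308.9]
side [211.2 190.8  20.5  12. ] 165.375 [220.9 196.4]
side [245.  193.8  19.2  11.5] 167.25 [254.4 199.1]
side [312.  242.   26.5  40.5] 897.375 [324.8 262. ]
side [488.8 276.   34.   33.8] 760.75 [502.3 291.9]
side [351.8 317.5  86.   93. ] 3664.9375 [393.4 367.4]
side [448.5 388.2 178.2  91.8] 704.3125 [502.9 448.7]
```

View pics/m8.png

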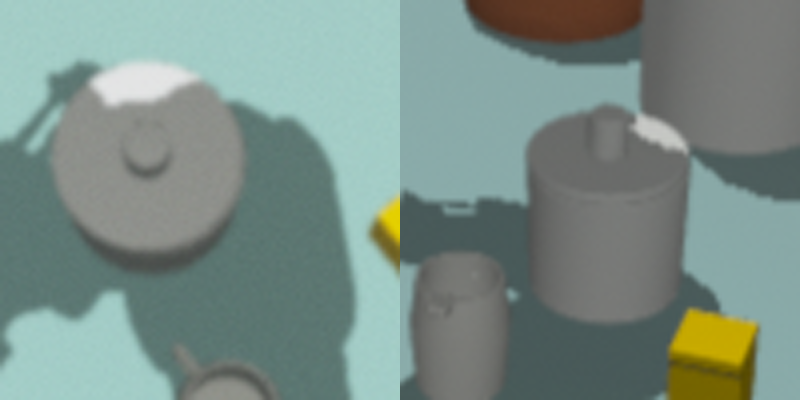

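The ceramic lid sits flush and level on the canister (top px 317,168), and the jug is upright. Now going behind the open box lid.

Emit:
carry_out:
  deltas:
    - {"hand": 0, "dp": [0.15, -0.13, 0], "spin": 0}
    - {"hand": 0, "dp": [0.3, -0.26, 0], "spin": 0}
    - {"hand": 0, "dp": [0.45, -0.4, 0], "spin": 0}
    - {"hand": 0, "dp": [0.6, -0.53, 0], "spin": 0}
    - {"hand": 0, "dp": [0.61, -0.53, 0], "spin": 0}
    - {"hand": 0, "dp": [0.61, -0.53, 0], "spin": 0}
    - {"hand": 0, "dp": [0.61, -0.53, 0], "spin": 0}
    - {"hand": 0, "dp": [0.61, -0.53, 0.1], "spin": 0}
    - {"hand": 0, "dp": [0.61, -0.53, 0.2], "spin": 0}
    - {"hand": 0, "dp": [0.61, -0.53, 0.28], "spin": 0}
    - {"hand": 0, "dp": [0.61, -0.53, 0.28], "spin": 0}
    - {"hand": 0, "dp": [0.61, -0.53, 0.28], "spin": 0}

```text
time: 25.5
ee_pos: [0.645, 0.4243, 0.198]
eef_rot: [0.905, 0.426, 0.0, 0.0]
ft_force: [0.1, -0.0, -0.7]
width: 0.0008
grip_force: 0.0
```

```bash
python3 - <<'E'
from h import *
s=read_state();p=s['ee_pos'];print(p,s['joint_positions'])
o=np.array([.473,.3117]);a=np.radians(50.5);ux=np.array([np.cos(a),np.sin(a)]);uy=np.array([-ux[1],ux[0]])
print("local",(p[:2]-o)@ux,(p[:2]-o)@uy); R=Ro.from_quat(s['eef_rot']).as_matrix(); print(R[:2,:2].T@np.c_[ux,uy])
r=.15;x0=(p[:2]-o)@ux
for th in range(110,-1,-10):
    t=np.radians(th); fx=.086-r*np.cos(t)+.01*np.sin(t); fz=.082+r*np.sin(t)+.01*np.cos(t)-.028
    print(th, "face",round(fx,3),round(fz,3),"dp", round((fx+.0095-x0)/.25,3), round((p[2]-fz)/.25,3))
E
```

```text
[0.64502464 0.42425273 0.19802969] [-0.96091     0.74280209  0.64894005  0.97280079 -0.42120768  1.53944062
 -1.1290537 ]
local 0.1962695829463849 -0.061146096959209716
[[ 0.99999785 -0.00199207]
 [-0.00199228 -0.99999795]]
110 face 0.147 0.192 dp -0.16 0.026
100 face 0.122 0.2 dp -0.259 -0.008
90 face 0.096 0.204 dp -0.363 -0.024
80 face 0.07 0.203 dp -0.468 -0.022
70 face 0.044 0.198 dp -0.571 -0.001
60 face 0.02 0.189 dp -0.668 0.037
50 face -0.003 0.175 dp -0.758 0.091
40 face -0.022 0.158 dp -0.837 0.16
30 face -0.039 0.138 dp -0.903 0.241
20 face -0.052 0.115 dp -0.953 0.333
10 face -0.06 0.09 dp -0.987 0.433
0 face -0.064 0.064 dp -1.003 0.536
```

Emit:
carry_out:
  deltas:
    - {"hand": 0, "dp": [-0.1, 0, 0.01], "spin": 0}
    - {"hand": 0, "dp": [-0.18, 0, 0.01], "spin": 0}
    - {"hand": 0, "dp": [-0.26, 0, 0], "spin": 0}
    - {"hand": 0, "dp": [-0.33, 0, -0.01], "spin": 0}
    - {"hand": 0, "dp": [-0.4, 0, -0.01], "spin": 0}
    - {"hand": 0, "dp": [-0.47, 0, -0.01], "spin": 0}
    - {"hand": 0, "dp": [-0.54, 0, 0], "spin": 0}
    - {"hand": 0, "dp": [-0.61, 0, 0.01], "spin": 0}
    - {"hand": 0, "dp": [-0.61, 0, 0.01], "spin": 0}

```text
time: 26.4
ee_pos: [0.5479, 0.3061, 0.1965]
eef_rot: [0.905, 0.425, 0.001, -0.001]
ft_force: [0.4, 0.6, 0.6]
width: 0.0006
grip_force: 0.0
```

Emit:
carry_out:
  deltas:
    - {"hand": 0, "dp": [-0.04, 0, 0.03], "spin": 0}
    - {"hand": 0, "dp": [-0.09, 0, 0.06], "spin": 0}
    - {"hand": 0, "dp": [-0.14, 0, 0.09], "spin": 0}

```text
time: 26.7
ee_pos: [0.5263, 0.2815, 0.1732]
eef_rot: [0.905, 0.426, 0.001, -0.0]
ft_force: [1.2, 1.9, 0.3]
width: 0.0004
grip_force: 0.6
```

```bash
python3 - <<'E'
from h import *
s=read_state();p=s['ee_pos'];o=np.array([.473,.3117]);a=np.radians(50.5);ux=np.array([np.cos(a),np.sin(a)]);uy=np.array([-ux[1],ux[0]])
print("local",(p[:2]-o)@ux,(p[:2]-o)@uy,p[2],s['ft_force'],s['torque'],(s['ft_force'][:2]@ux))
a=grab("top"); b=grab("side","s9"); W=cv2.resize(b[90:240,170:320],(500,500)); cv2.imwrite("pics/m9.png",W)
E
```

```text
local 0.010570009866497867 -0.060328069213570014 0.1732027966559117 [1.15869308 1.89213535 0.29251397] [ 0.13218244 -0.11155694  0.04815961] 2.1970375804789386
```

View pics/m9.png

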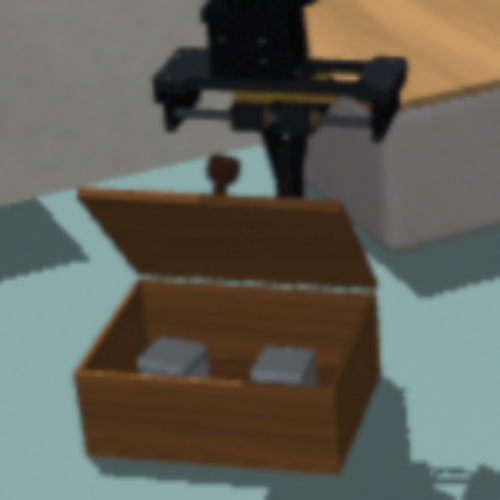

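The lid is folding over properly, about 50° open, with both tins upright below the rim. Continuing to shut it.

Emit:
carry_out:
  deltas:
    - {"hand": 0, "dp": [-0.05, 0, 0.03], "spin": 0}
    - {"hand": 0, "dp": [-0.09, 0, 0.07], "spin": 0}
    - {"hand": 0, "dp": [-0.13, 0, 0.11], "spin": 0}
    - {"hand": 0, "dp": [-0.16, 0, 0.15], "spin": 0}
    - {"hand": 0, "dp": [-0.19, 0, 0.2], "spin": 0}
    - {"hand": 0, "dp": [-0.21, 0, 0.25], "spin": 0}
    - {"hand": 0, "dp": [-0.23, 0, 0.3], "spin": 0}
    - {"hand": 0, "dp": [-0.25, 0, 0.34], "spin": 0}
    - {"hand": 0, "dp": [-0.25, 0, 0.38], "spin": 0}
    - {"hand": 0, "dp": [-0.26, 0, 0.41], "spin": 0}
    - {"hand": 0, "dp": [-0.26, 0, 0.43], "spin": 0}
    - {"hand": 0, "dp": [-0.26, 0, 0.44], "spin": 0}
    - {"hand": 0, "dp": [-0.26, 0, 0.45], "spin": 0}

```text
time: 28.1
ee_pos: [0.484, 0.2311, 0.0594]
eef_rot: [0.904, 0.427, 0.0, -0.0]
ft_force: [-7.2, -4.2, 23.6]
width: 0.0005
grip_force: 12.5
```

Emit:
carry_out:
  deltas:
    - {"hand": 0, "dp": [0, 0, -0.15], "spin": 0}
    - {"hand": 0, "dp": [0, 0, -0.3], "spin": 0}
    - {"hand": 0, "dp": [0, 0, -0.5], "spin": 0}
    - {"hand": 0, "dp": [0, 0, -0.6], "spin": 0}
    - {"hand": 40, "dp": [0, 0.2, -0.6], "spin": 0.04}
    - {"hand": 40, "dp": [-0.2, 0.4, -0.6], "spin": 0.08}
    - {"hand": 40, "dp": [-0.4, 0.6, -0.6], "spin": 0.12}
    - {"hand": 40, "dp": [-0.6, 0.7, -0.6], "spin": 0.16}
    - {"hand": 40, "dp": [-0.8, 0.8, -0.6], "spin": 0.2}
    - {"hand": 40, "dp": [-0.9, 0.9, -0.6], "spin": 0.23}
    - {"hand": 40, "dp": [-0.9, 0.9, -0.6], "spin": 0.23}
    - {"hand": 40, "dp": [-0.9, 0.9, -0.6], "spin": 0.23}
    - {"hand": 40, "dp": [-0.9, 0.9, -0.6], "spin": 0.23}

```text
time: 29.4
ee_pos: [0.5144, -0.0863, 0.2095]
eef_rot: [0.997, 0.078, 0.0, -0.0]
ft_force: [-0.5, 1.3, -0.7]
width: 0.0402
grip_force: 0.0
```

```bash
python3 - <<'E'
from h import *
a=grab("top","t10"); b=grab("side","s10"); s=read_state(); print(s['ee_pos'],s['joint_positions'])
print(togo([.5532,-.3696,.12],np.radians(-81)))
blobs("top",a,0)
# box: brown mask rim line; lid shut => wood region in the side view
for n,im in (("top",a),("side",b)):
    hsv=cv2.cvtColor(im,cv2.COLOR_BGR2HSV); m=((hsv[...,0]<22)&(hsv[...,1]>90)&(hsv[...,2]>25)).astype(np.uint8)
    k,l,st,ce=cv2.connectedComponentsWithStats(m)
    for i in range(1,k):
        if st[i][4]>800: print(n,st[i],ce[i].round(1))
# expected silhouette of shut box
o=np.array([.473,.3117]);t=np.radians(50.5);ux=np.array([np.cos(t),np.sin(t)]);uy=np.array([-ux[1],ux[0]])
X=[[*(o+sx*.086*ux+sy*.111*uy),z] for z in(0,.092) for sx in(-1,1) for sy in(-1,1)]
for n in("top","side"): q=proj(n,X); print(n,"expected",q.min(0),q.max(0))
E
```

```text
[ 0.51457905 -0.08448313  0.20923144] [-0.89858098  0.11660652  1.06408876  1.74527024 -0.10512233  1.3407308
 -1.22352478]
(array([-0.02994877,  1.15064022,  0.35645117]), np.float64(0.0011230765832639575))
top [404.2  73.2  97.2  96.8] 377.25 [451.8 117.4]
top [423.2  97.2  27.   31.2] 582.3125 [436.1 114.1]
top [466.8  99.5  28.5  28.5] 585.75 [481.4 114.6]
top [567.8 187.5  72.2  87.5] 1246.5 [591.4 239.3]
top [ 98.8 195.8  80.8 131.2] 253.9375 [134.5 262.3]
top [443.  200.8  85.2  98. ] 3135.0625 [488.7 252.9]
top [   0   18   70  127 8624] [33.8 80.6]
top [ 128   55   75   75 3956] [166.5  93.9]
top [ 551   71   57   49 1117] [569.3  99.3]
top [ 406   76   94   92 5377] [450.7 123.6]
top [ 584  190   56   76 3384] [614.8 226.8]
top [ 101  198  126  127 8664] [164.8 261.8]
side [  73   26   87  142 8397] [116.   95.2]
side [   0   43   24  150 2389] [  8.8 131.1]
side [ 242   81   63   43 1559] [278.3 101.1]
side [ 335  127   39   63 1139] [356.1 159.1]
side [ 192  171   91   61 4697] [238.6 200.9]
side [ 435  265   96   62 3139] [477.6 298.9]
side [ 576  339   64   50 2077] [609.8 364.7]
side [ 465  390  160   90 8480] [538.9 445. ]
top expected [100.25021811 195.26138993] [235.29871343 326.17297938]
side expected [190.19153309 170.37077053] [284.41970521 233.40788902]
```

```bash
python3 - <<'E'
from h import *
b=cv2.imread("pics/s10.png"); g=cv2.cvtColor(b,cv2.COLOR_BGR2GRAY).astype(np.float32)
o=np.array([.473,.3117]);t=np.radians(50.5);ux=np.array([np.cos(t),np.sin(t)]);uy=np.array([-ux[1],ux[0]])
for y in (-.07,-.03,.05,.08):
    zs=np.arange(.06,.13,.005); q=proj("side",[[*(o-.086*ux+y*uy),z] for z in zs]).astype(np.float32)
    print(y,cv2.remap(g,q[:,0][None],q[:,1][None],cv2.INTER_LINEAR)[0].astype(int),q[0].round(),q[-1].round())
print((zs*1000).astype(int))
# left edge silhouettes at the front-right corner: F1 edge vs background along z
# hinge side reference
for y in (-.111,):
    for x in (-.08,.08):
        zs2=np.arange(.06,.12,.005);q=proj("side",[[*(o+x*ux+y*uy),z] for z in zs2]).astype(np.float32);print(x,cv2.remap(g,q[:,0][None],q[:,1][None],cv2.INTER_LINEAR)[0].astype(int))
E
```

```text
-0.07 [54 55 55 58 59 56 58 80 96 98 95 95 96 95 92] [255. 214.] [253. 191.]
-0.03 [55 56 55 59 60 56 58 81 91 70 67 89 97 98 94] [241. 213.] [238. 190.]
0.05 [55 56 55 58 61 56 55 80 94 94 96 95 96 95 93] [213. 211.] [210. 188.]
0.08 [ 55  56  56  59  61  56  56  80  93  92  95  96  98  98 104] [202. 210.] [199. 187.]
[ 60  65  70  75  80  85  90  95 100 105 110 115 120 125 130]
-0.08 [48 47 46 48 47 47 52 74 93 95 95 98]
0.08 [ 97 109 105 111 117 113 112 124 152 160 160 151]
```

Emit:
carry_out:
  deltas:
    - {"hand": 40, "dp": [0, 0.2, 0], "spin": 0}
    - {"hand": 40, "dp": [-0.01, 0.4, 0], "spin": 0}
    - {"hand": 40, "dp": [-0.02, 0.6, 0], "spin": 0}
    - {"hand": 40, "dp": [-0.02, 0.8, 0], "spin": 0}
    - {"hand": 40, "dp": [-0.03, 0.95, 0], "spin": 0}
    - {"hand": 40, "dp": [-0.03, 0.95, 0], "spin": 0}
    - {"hand": 40, "dp": [-0.03, 0.95, 0], "spin": 0}

```text
time: 30.2
ee_pos: [0.5447, -0.3213, 0.2085]
eef_rot: [0.997, 0.079, -0.001, -0.0]
ft_force: [-0.7, 0.4, -0.3]
width: 0.0401
grip_force: 0.0
```

```bash
python3 - <<'E'
from h import *
print(read_state()['ee_pos'],togo([.5532,-.3696,.035],np.radians(-81)))
E
```

```text
[ 0.54467595 -0.32126857  0.20847801] (array([0.00391423, 0.19653223, 0.6938379 ]), np.float64(0.0005294510032784154))
```

The lid's front edge measures about 0.094 m high, with an expected 0.092 when shut, and the seam sits at 0.08, so the box is shut. Descending on the dial.

Emit:
carry_out:
  deltas:
    - {"hand": 40, "dp": [0.004, 0.1, 0], "spin": 0}
    - {"hand": 40, "dp": [0.004, 0.197, 0], "spin": 0}
    - {"hand": 40, "dp": [0.004, 0.197, 0], "spin": 0}
    - {"hand": 40, "dp": [0.004, 0.197, 0.15], "spin": 0}
    - {"hand": 40, "dp": [0.004, 0.197, 0.3], "spin": 0}
    - {"hand": 40, "dp": [0.004, 0.197, 0.45], "spin": 0}
    - {"hand": 40, "dp": [0.004, 0.197, 0.55], "spin": 0}
    - {"hand": 40, "dp": [0.004, 0.197, 0.62], "spin": 0}
    - {"hand": 40, "dp": [0.004, 0.197, 0.67], "spin": 0}
    - {"hand": 40, "dp": [0.004, 0.197, 0.7], "spin": 0}
    - {"hand": 40, "dp": [0.004, 0.197, 0.71], "spin": 0}

```text
time: 31.3
ee_pos: [0.5536, -0.3695, 0.0318]
eef_rot: [0.997, 0.08, 0.0, -0.0]
ft_force: [0.2, 0.5, 0.4]
width: 0.0404
grip_force: 0.0
```

Emit:
carry_out:
  deltas:
    - {"hand": 2, "dp": [0, 0, 0], "spin": 0}
    - {"hand": 2, "dp": [0, 0, 0], "spin": 0}
    - {"hand": 2, "dp": [0, 0, 0], "spin": 0}
    - {"hand": 2, "dp": [0, 0, 0], "spin": 0}
    - {"hand": 2, "dp": [0, 0, 0], "spin": 0}
    - {"hand": 2, "dp": [0, 0, 0], "spin": 0}
  force: 20

```text
time: 31.9
ee_pos: [0.5533, -0.3695, 0.0321]
eef_rot: [0.997, 0.079, 0.0, -0.0]
ft_force: [-3.5, 4.1, 5.8]
width: 0.0137
grip_force: 20.0
```

Emit:
carry_out:
  deltas:
    - {"hand": 2, "dp": [0, 0, 0], "spin": -0.04}
    - {"hand": 2, "dp": [0, 0, 0], "spin": -0.08}
    - {"hand": 2, "dp": [0, 0, 0], "spin": -0.12}
    - {"hand": 2, "dp": [0, 0, 0], "spin": -0.16}
    - {"hand": 2, "dp": [0, 0, 0], "spin": -0.2}
    - {"hand": 2, "dp": [0, 0, 0], "spin": -0.24}
    - {"hand": 2, "dp": [0, 0, 0], "spin": -0.28}
    - {"hand": 2, "dp": [0, 0, 0], "spin": -0.32}
    - {"hand": 2, "dp": [0, 0, 0], "spin": -0.36}
    - {"hand": 2, "dp": [0, 0, 0], "spin": -0.4}
    - {"hand": 2, "dp": [0, 0, 0], "spin": -0.44}
    - {"hand": 2, "dp": [0, 0, 0], "spin": -0.48}
    - {"hand": 2, "dp": [0, 0, 0], "spin": -0.52}
    - {"hand": 2, "dp": [0, 0, 0], "spin": -0.55}
  force: 30

```text
time: 33.3
ee_pos: [0.5543, -0.3701, 0.0322]
eef_rot: [0.585, 0.811, 0.0, 0.001]
ft_force: [2.9, 0.6, 0.7]
width: 0.0139
grip_force: 30.0
```

```bash
python3 - <<'E'
from h import *
s=read_state();R=Ro.from_quat(s['eef_rot']).as_matrix();print(s['ee_pos'],s['torque'],s['ft_force'],s['width'],s['grip_force'],np.degrees(np.arctan2(R[1,1],R[0,1])))
E
```

```text
[ 0.5542551  -0.37006794  0.03217647] [-0.02314332 -0.65757869 -0.07607541] [2.87982805 0.55380646 0.7411046 ] 0.013884936240239553 29.981128871440887 18.398503979711844
```

Emit:
carry_out:
  deltas:
    - {"hand": 2, "dp": [0, 0, 0], "spin": -0.03}
    - {"hand": 2, "dp": [0, 0, 0], "spin": -0.06}
    - {"hand": 2, "dp": [0, 0, 0], "spin": -0.08}
    - {"hand": 2, "dp": [0, 0, 0], "spin": -0.09}
    - {"hand": 2, "dp": [0, 0, 0], "spin": -0.09}

```text
time: 33.8
ee_pos: [0.5544, -0.3701, 0.0322]
eef_rot: [0.467, 0.884, 0.0, 0.001]
ft_force: [5.6, 0.3, -0.0]
width: 0.014
grip_force: 31.7
```

```bash
python3 - <<'E'
from h import *
s=read_state();R=Ro.from_quat(s['eef_rot']).as_matrix();print(s['ee_pos'],s['torque'],s['ft_force'],s['width'],s['grip_force'],np.degrees(np.arctan2(R[1,1],R[0,1])))
E
```

```text
[ 0.55442347 -0.37008185  0.03216772] [-0.07658471 -1.21903797 -0.81318025] [ 5.55045349  0.33574743 -0.03016033] 0.01396764392168178 31.662616962566972 34.27555030493213
```

The resisting torque jumped from 0.08 to 0.81 N m near the expected 111°, so the dial is at its stop. Releasing and rising.

Emit:
carry_out:
  deltas:
    - {"hand": 34, "dp": [0, 0, 0], "spin": -0.07}
    - {"hand": 34, "dp": [0, 0, 0], "spin": -0.07}
    - {"hand": 34, "dp": [0, 0, 0], "spin": -0.07}
    - {"hand": 34, "dp": [0, 0, 0], "spin": -0.07}
    - {"hand": 34, "dp": [0, 0, -0.1], "spin": -0.07}
    - {"hand": 34, "dp": [0, 0, -0.25], "spin": -0.07}
    - {"hand": 0, "dp": [0, 0, -0.35], "spin": -0.07}
    - {"hand": 0, "dp": [0, 0, -0.35], "spin": -0.07}
    - {"hand": 0, "dp": [0, 0, -0.35], "spin": -0.07}
    - {"hand": 0, "dp": [0, 0, -0.35], "spin": -0.07}

```text
time: 34.8
ee_pos: [0.5525, -0.3694, 0.1178]
eef_rot: [0.368, 0.93, 0.0, -0.001]
ft_force: [0.7, 0.4, -0.1]
width: 0.0103
grip_force: 0.0
```

```bash
python3 - <<'E'
from h import *
s=read_state();print(s['ee_pos'],s['width'],s['ft_force']); print(togo([.498,-.4015,.05])[0])
E
```

```text
[ 0.55252498 -0.36940039  0.11776257] 0.010312002553489453 [ 0.66186968  0.4403306  -0.14293101]
[ 0.07070284 -0.24269591  0.27133335]
```

```bash
python3 - <<'E'
from h import *
b=grab("side","s11"); 
c=cv2.LUT(cv2.resize(b[300:390,350:450],None,fx=7,fy=6.5,interpolation=cv2.INTER_CUBIC),np.clip(np.arange(256)*2.5,0,255).astype(np.uint8))
d=np.radians(120);ax=np.array([.5533,-.3697])
for r in (-.018,.018):
    q=proj("side",[[*(ax+r*np.array([np.cos(d),np.sin(d)])),.082]])[0]; cv2.circle(c,(int((q[0]-350)*7),int((q[1]-300)*6.5)),4,(0,0,255),-1)
cv2.imwrite("pics/m11.png",c)
E
```

```text
(no output)
```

View pics/m11.png

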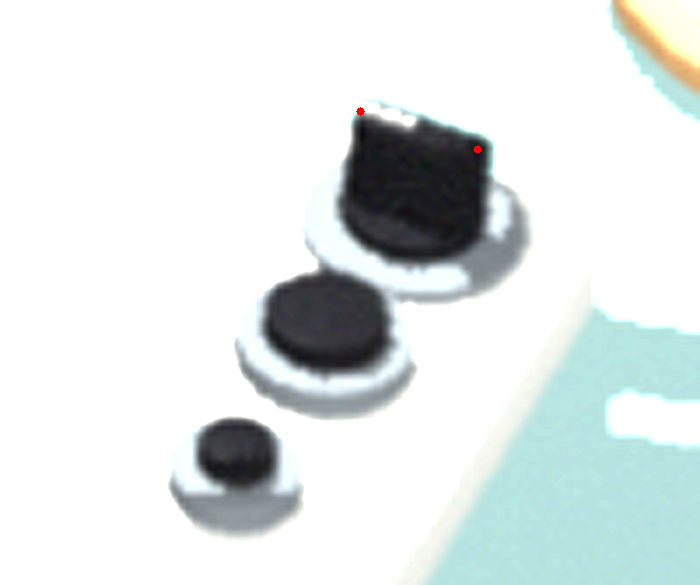

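The bar lies along the marked zero line with its mark at the left end, so the dial is at zero. Moving over the large key.

Emit:
carry_out:
  deltas:
    - {"hand": 0, "dp": [0.07, -0.243, 0], "spin": 0}
    - {"hand": 0, "dp": [0.07, -0.243, 0], "spin": 0}
    - {"hand": 0, "dp": [0.07, -0.243, 0], "spin": 0}
    - {"hand": 0, "dp": [0.07, -0.243, 0.15], "spin": 0}
    - {"hand": 0, "dp": [0.07, -0.243, 0.28], "spin": 0}
    - {"hand": 0, "dp": [0.07, -0.243, 0.34], "spin": 0}
    - {"hand": 0, "dp": [0.07, -0.243, 0.36], "spin": 0}
    - {"hand": 0, "dp": [0.07, -0.243, 0.38], "spin": 0}
    - {"hand": 0, "dp": [0.07, -0.243, 0.39], "spin": 0}

```text
time: 35.75
ee_pos: [0.4997, -0.4024, 0.0229]
eef_rot: [0.367, 0.93, 0.0, 0.001]
ft_force: [-4.9, 6.3, 22.3]
width: 0.0002
grip_force: 10.9
```

22 N means the large key bottomed out at tip z of about 0.050 (6 mm travel). Releasing, then the small key.

Emit:
carry_out:
  deltas:
    - {"hand": 0, "dp": [0, 0, -0.05], "spin": 0}
    - {"hand": 0, "dp": [0, 0, -0.15], "spin": 0}
    - {"hand": 0, "dp": [0, 0, -0.2], "spin": 0}
    - {"hand": 0, "dp": [0, 0, -0.2], "spin": 0}
    - {"hand": 0, "dp": [0, 0, -0.2], "spin": 0}

```text
time: 36.25
ee_pos: [0.499, -0.4023, 0.0717]
eef_rot: [0.367, 0.93, 0.0, 0.0]
ft_force: [-0.5, -0.5, -0.5]
width: 0.0005
grip_force: 0.0
```

```bash
python3 - <<'E'
from h import *
s=read_state();print(s['ee_pos'],s['ft_force']); print(togo([.446,-.4315,.023])[0])
E
```

```text
[ 0.49903332 -0.40231466  0.07170666] [-0.48074094 -0.5408573  -0.47209444]
[ 0.07522884 -0.23024448  0.19471671]
```

Emit:
carry_out:
  deltas:
    - {"hand": 0, "dp": [0.075, -0.23, 0], "spin": 0}
    - {"hand": 0, "dp": [0.075, -0.23, 0], "spin": 0}
    - {"hand": 0, "dp": [0.075, -0.23, 0], "spin": 0}
    - {"hand": 0, "dp": [0.075, -0.23, 0.1], "spin": 0}
    - {"hand": 0, "dp": [0.075, -0.23, 0.15], "spin": 0}
    - {"hand": 0, "dp": [0.075, -0.23, 0.18], "spin": 0}
    - {"hand": 0, "dp": [0.075, -0.23, 0.2], "spin": 0}
    - {"hand": 0, "dp": [0.075, -0.23, 0.205], "spin": 0}
    - {"hand": 0, "dp": [0.075, -0.23, 0.205], "spin": 0}

```text
time: 37.15
ee_pos: [0.4463, -0.4302, 0.0228]
eef_rot: [0.367, 0.93, 0.001, -0.0]
ft_force: [-9.0, 12.9, 27.4]
width: 0.0004
grip_force: 13.4
```

Emit:
carry_out:
  deltas:
    - {"hand": 0, "dp": [0, 0, -0.05], "spin": 0}
    - {"hand": 0, "dp": [0, 0, -0.2], "spin": 0}
    - {"hand": 0, "dp": [0, 0, -0.4], "spin": 0}
    - {"hand": 0, "dp": [0, 0, -0.5], "spin": 0}
    - {"hand": 0, "dp": [0, 0, -0.5], "spin": 0}
    - {"hand": 0, "dp": [0, 0, -0.5], "spin": 0}
    - {"hand": 0, "dp": [0, 0, -0.5], "spin": 0}

```text
time: 37.85
ee_pos: [0.4457, -0.4308, 0.1442]
eef_rot: [0.367, 0.93, 0.0, -0.001]
ft_force: [-0.7, 0.9, -0.7]
width: 0.0005
grip_force: 0.0
```

```bash
python3 - <<'E'
from h import *
a=grab("top","tF"); b=grab("side","sF")
x=cv2.imread("pics/s10.png"); y=cv2.imread("pics/s8.png")
print("box diff",cv2.absdiff(b,x)[165:235,190:285].mean(),"canister diff",cv2.absdiff(b,y)[200:265,340:385].mean()); blobs("top",a,0)
print(read_state()['ee_pos'],read_state()['ft_force'])
E
```

```text
box diff 1.9942857142857142 canister diff 42.23225071225071
top [404.2  73.5  97.2  96.5] 360.0 [451.9 117.5]
top [423.2  97.2  27.2  31. ] 556.9375 [436.4 114.2]
top [466.8  99.8  28.5  28.2] 558.625 [481.8 114.6]
top [291.8 144.2  51.   54.2] 2037.625 [316.9 170. ]
top [568.2 187.5  71.8  56.8] 535.125 [584.5 215.9]
top [ 98.8 195.8  80.  131.2] 237.1875 [133.5 261.2]
top [443.2 200.5  78.2  98.2] 3176.0625 [481.9 250.6]
top [322.5 215.   29.   33.5] 699.1875 [337.  232.8]
top [535.2 341.2 104.8 138.8] 405.0625 [588.6 405.4]
top [253.  412.8 109.5  67.2] 1544.375 [295.8 433.5]
[ 0.44548588 -0.43092283  0.1440545 ] [-0.63525187 -0.2127465   0.06977286]
```

```bash
python3 -c "
from bench import *
print(close_job())"
```

```text
the job is handed in; nothing more can be done
None
```

I handed the job in after about 38 s of robot time; no verdict came back. Both tins are in the shut box and the ceramic lid is on the canister. The dial was turned to its zero stop before the large key and then the small key were pressed and released, and the jug is still upright.

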